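Slide three reagent bottles into the stalls of a carrier

ROBOT

A 6-joint arm with a two-finger parallel gripper is mounted at the origin on a cart in front of the work surface, level with it; the furniture and walls round the work are solid. World frame = base frame: x ahead of the robot, y to its left, z up, the work surface at z = 0. Lengths are in m, angles in rad, forces in N, time in s.
With the tool pointing down it reaches from about 0.275 to 0.825 m from the base axis. Payload 4.9 kg.
Tool frame: the origin (TCP) lies at the very end of the fingers, on their centre line; the grasp point (between the pads) lies 19 mm behind it; x points along the fingers, z is the direction in which the jaws open and shut, and the axes are right-handed (so a half turn about x gives the same grasp; the last joint's range is limited). The gripper opens to 85 mm and grips with 20 to 120 N. Pads are 22 mm wide; open, the fingers measure 114 mm over their backs; the gripper's body (76 mm by 85 mm) begins 54 mm behind the grasp point. The pads swing forward as they close: fully open they stand 13 mm farther back than shut.
Start: joints at [-1.347, 0.326, -0.193, 1.052, 0, 1.437], TCP at [0.193, -0.515, 0.231] pointing down, gripper open.
Joint ranges: [-2.65, 2.65], [-0.97, 1.79], [-1.3, 1.35], [-1.93, 2.1], [-1.47, 1.37], [-3.14, 3.14]. Speed limits (rad/s): [2.57, 2.57, 3.14, 3.14, 3.14, 3.14].

INTERFACE

Orientations are given as a rotation vector (axis times angle).
In Python, from cell import read_state, snapshot, sign_off gives the robot as it stands.
- The arm moves only by the shell command python3 -m crank 'ROWS' [OPENING] [FORCE]. ROWS is text: rows parted by semicolons, each of 4 numbers parted by spaces: the shift along the world's x, y, z in mm, then the turn about the world's z in degrees. In form: x y z yaw; .... A call has 1 to 8 rows; each row is the pose to reach, as a shift and turn from the pose measured when the call began; what a row does not reach only later rows make up. A row lasts 1/12 s, in which the tool goes at most 41.7 mm and 7.16 degrees, less where a joint would pass 70% of its speed; a pose out of reach is approached as far as the arm can. A call with a gripper value outside its range is refused whole. OPENING is the closure, from -1 (fully open) to 1 (shut), so that 0 is half open, set as the call begins (- or left out, the last holds). The fingers move at their own pace and stop on an object; FORCE is the grip in N (left out, the last holds). Time passes only in rows, so rows that repeat a pose let the fingers close. It gives the time, the measured TCP pose, the force and the opening at its end, in the units of the state.
- read_state(): the state, without advancing time (a new reading comes with each control period).
- snapshot(name): name is "scene" or "top" or "wrist"; returns a dict with "pixels" (420x560x3 uint8, red, green, blue), "z_map" (420x560 float32, m along the optical axis (not along the pixel's ray), 0 where there is no reading), "intrinsics" (3x3 intrinsics, pixels), "rvec" (rotation vector, rad) and "tvec" (3), from world to camera coordinates, as OpenCV has them; the wrist camera has in their place "tool_from_camera" (4x4, takes a point from camera to tool coordinates, whose origin is the TCP and whose axes are the tool frame's). Camera axes: x right, y down, z forward; pixel columns grow to the right and rows downward; lengths in m; the calibration is good to about 2 mm. A picture is of the moment at which its call begins: read the wrist's pose just before it.
- sign_off(): hands the job in, once; it reports no verdict.
The state is a dict: "time": time; "joint_pos": joint angles; "dq": joint speeds; "joint_torque": joint torques, N m; "position": TCP position; "tcp_rot": TCP orientation; "force": force on the tool from outside, world axes, zero at the start; "wrist_torque": the same for the moment, N m; "finger_gap": finger opening in m.
Only numpy, scipy, OpenCV 4.12 (cv2) and the standard library are available. Lean on these libraries where they do the work, as an engineer would, in place of code of your own. Each camera call takes 0.05 s, during which the arm holds its last target.

TASK

Load the grey reagent carrier: slide the three dropper bottles along the grey-blue mat, upright and without lifting them, into its three stalls, one bottle in each stall (any bottle in any stall). Push each one in until it has met the feeler pad at the back of its stall and pushed that pad back by about 8 mm, without ramming it to the end of its travel; let everything else on the bench stand where it is.

Things in the scene. Friction and masses are not known exactly. Their poses are not given: they have to be found in the camera images.
- carrier: Low grey reagent carrier, fixed: three stalls side by side, open at the front and on top; the grey-blue mat (its top 3 mm above the worktop) is their floor. Origin on the mat in the middle stall; x points into the stalls, y to the left seen from the mouths (toward the robot), z up. Four walls 14 mm thick, 32 mm high; noses (radius 7 mm) at x = -80 mm. Back block from x = +50 to +84 mm, 50 mm high.
- mouth_left (a point): Mouth of the left stall: on the mat, on the stall's centre line at y = +80 mm, x = -80 mm in the carrier's frame (same axes). The stall is 66 mm wide between its walls.
- mouth_middle (a point): Mouth of the middle stall: on the mat, on the stall's centre line at y = +0 mm, x = -80 mm in the carrier's frame (same axes). The stall is 66 mm wide between its walls.
- mouth_right (a point): Mouth of the right stall: on the mat, on the stall's centre line at y = -80 mm, x = -80 mm in the carrier's frame (same axes). The stall is 66 mm wide between its walls.
- feeler_left (a joint): Travel (m) of the left stall's feeler, a black pad 34 mm wide, 5 to 45 mm above the mat: 0 as found (out), 0.020 the hard end. It slides along carrier x against 3 N of friction, no spring, stays where left. The untouched pad face is anywhere from x = -9 to +19 mm (carrier frame), differs by stall, is not reported: feel for it.
- feeler_middle (a joint): Travel (m) of the middle stall's feeler, a black pad 34 mm wide, 5 to 45 mm above the mat: 0 as found (out), 0.020 the hard end. It slides along carrier x against 3 N of friction, no spring, stays where left. The untouched pad face is anywhere from x = -9 to +19 mm (carrier frame), differs by stall, is not reported: feel for it.
- feeler_right (a joint): Travel (m) of the right stall's feeler, a black pad 34 mm wide, 5 to 45 mm above the mat: 0 as found (out), 0.020 the hard end. It slides along carrier x against 3 N of friction, no spring, stays where left. The untouched pad face is anywhere from x = -9 to +19 mm (carrier frame), differs by stall, is not reported: feel for it.
- bottle_white: White dropper bottle with a blue and white label: round body of radius 24.6 mm up to 83 mm, black dropper on top, 125 mm tall in all; about 0.22 kg, on the mat. Origin: centre of its underside, z up. Sliding takes 1 to 2 N; pushed higher than 25 mm it may topple; lean the gripper back so that it clears the dropper.
- bottle_amber_a: Amber-brown dropper bottle with a red and cream label (one of two alike): round body of radius 22 mm up to 74 mm, black dropper on top, 115 mm tall in all; about 0.20 kg, on the mat. Origin: centre of its underside, z up. Sliding takes 1 to 2 N; pushed higher than 25 mm it may topple; lean the gripper back so that it clears the dropper.
- bottle_amber_b: Amber-brown dropper bottle with a red and cream label (one of two alike): round body of radius 22 mm up to 74 mm, black dropper on top, 115 mm tall in all; about 0.20 kg, on the mat. Origin: centre of its underside, z up. Sliding takes 1 to 2 N; pushed higher than 25 mm it may topple; lean the gripper back so that it clears the dropper.
- slide_box: Bystander, loose: green plastic slide box, 63 x 84 x 34 mm; origin at the centre of its underside. Leave alone.
- objective_case: Bystander, loose: white screw-top case, 38 mm across, 57 mm tall; origin at the centre of its underside. Leave alone.
- blower: Bystander, loose: reddish-brown rubber air blower, 46 mm across, 103 mm tall; origin at the centre of its underside. Leave alone.
Not all that is in view belongs to the job. Leave any purple look-alike of the bottle_amber_a alone. What is shaped like the bottle_white but yellow is not meant.

How it is judged:
At the end, for the whole second after the job is handed in: Each of the three stalls holds one bottle, upright (within 0.1 rad), standing on the mat and at rest: its centre within 16 mm of the stall's centre line and between x = -45 and +25 mm in the carrier's frame. Every feeler has been pushed back by 4 to 13 mm ((y of bottle_white in the frame of carrier between 0.064 and 0.096 m or y of bottle_white in the frame of carrier between -0.016 and 0.016 m or y of bottle_white in the frame of carrier between -0.096 and -0.064 m) and x of bottle_white in the frame of carrier between -0.045 and 0.025 m and angle between each of bottle_white, bottle_amber_a, bottle_amber_b's own z axis and vertical below 0.1 rad and height (world z) of each of bottle_white, bottle_amber_a, bottle_amber_b below 0.008 m and linear speed of each of bottle_white, bottle_amber_a, bottle_amber_b below 0.02 m/s and (y of bottle_amber_a in the frame of carrier between 0.064 and 0.096 m or y of bottle_amber_a in the frame of carrier between -0.016 and 0.016 m or y of bottle_amber_a in the frame of carrier between -0.096 and -0.064 m) and x of bottle_amber_a in the frame of carrier between -0.045 and 0.025 m and (y of bottle_amber_b in the frame of carrier between 0.064 and 0.096 m or y of bottle_amber_b in the frame of carrier between -0.016 and 0.016 m or y of bottle_amber_b in the frame of carrier between -0.096 and -0.064 m) and x of bottle_amber_b in the frame of carrier between -0.045 and 0.025 m and value of joint feeler_left between 0.004 and 0.013 m and value of joint feeler_middle between 0.004 and 0.013 m and value of joint feeler_right between 0.004 and 0.013 m); the robot touches nothing.
It fails at once if a bottle is lifted off the mat instead of being slid (height (world z) of any of bottle_white, bottle_amber_a, bottle_amber_b above 0.016 m).
It fails at once if a bottle tips over (angle between any of bottle_white, bottle_amber_a, bottle_amber_b's own z axis and vertical above 0.5 rad).
It fails at once if a feeler is rammed to the end of its travel (value of joint any of feeler_left, feeler_middle, feeler_right above 0.0175 m).
It fails at once if a bystander (slide box, objective case or blower) is shifted by more than 30 mm (distance of any of slide_box, objective_case, blower from where it was at the start of the episode above 0.03 m).
It also fails if it takes over 64 s, if anything falls off the work surface, if the arm or the gripper's body presses on something with over 40 N, if the wrist force passes 120 N, or if a joint passes its speed limit or range.

## Working session

There is one attempt and no reset: what is moved stays moved. The work goes in short steps, Python scripts to look and compute and a shell command to move; the robot and the scene stay as the last step left them, time stands still between calls to the robot, and variables do not carry over. Pictures are saved under pics/ and viewed, and the job is handed in when it is done.

```bash
ls; mkdir -p pics; cat > h.py <<'E'
import numpy as np,cv2
from cell import read_state,snapshot
def save(n,im,s=1):
    im=cv2.resize(im,None,fx=s,fy=s,interpolation=cv2.INTER_NEAREST) if s!=1 else im
    cv2.imwrite('pics/'+n+'.png',cv2.cvtColor(im,cv2.COLOR_RGB2BGR))
def cast(s,u,v,z):
    R=cv2.Rodrigues(np.array(s['rvec'],float))[0];t=np.array(s['tvec'],float).ravel()
    d=R.T@np.linalg.solve(np.array(s['intrinsics']),[u,v,1.]);c=-R.T@t
    return c+d*(z-c[2])/d[2]
def cloud(s):
    K=np.array(s['intrinsics']);z=s['z_map'];h,w=z.shape
    u,v=np.meshgrid(np.arange(w),np.arange(h))
    p=np.stack([(u-K[0,2])/K[0,0]*z,(v-K[1,2])/K[1,1]*z,z],-1)
    R=cv2.Rodrigues(np.array(s['rvec'],float))[0];t=np.array(s['tvec'],float).ravel()
    return (p-t)@R
E
python3 - <<'E'
from h import *
import pickle
st=read_state();print(st)
for n in('scene','top','wrist'):
    s=snapshot(n);save(n+'0',s['pixels']);pickle.dump(s,open(n+'0.pkl','wb'))
    if n!='wrist':
        R=cv2.Rodrigues(np.array(s['rvec'],float))[0];print(n,-R.T@np.array(s['tvec']).ravel(),R[2])
E
```

```text
pics
{'time': 0.0, 'joint_pos': array([-1.34720266e+00,  3.26924316e-01, -1.93582197e-01,  1.05201044e+00,
       -2.69669073e-05,  1.43658597e+00]), 'dq': array([ 0.0014337 , -0.00165195,  0.00074903,  0.00046919,  0.00064919,
        0.00013134]), 'joint_torque': array([ 2.52401063e-03, -4.43396902e+01,  2.62442654e+01,  1.54875027e-02,
       -3.79864366e-05,  1.09201318e-05]), 'position': array([ 0.19248682, -0.51459301,  0.23051314]), 'tcp_rot': array([ 0.94283474,  1.35881242, -0.94094896]), 'force': array([ 0.11127467, -0.24876759,  0.30152956]), 'wrist_torque': array([0.03928925, 0.00343677, 0.02565715]), 'finger_gap': 0.08535909599519562}
scene [-0.24271753 -1.04031532  1.03739001] [ 0.53278073  0.56876252 -0.62662102]
top [ 0.31408587 -0.13727695  1.41695501] [ 0.20189217  0.00489707 -0.97939551]
```

View pics/scene0.png

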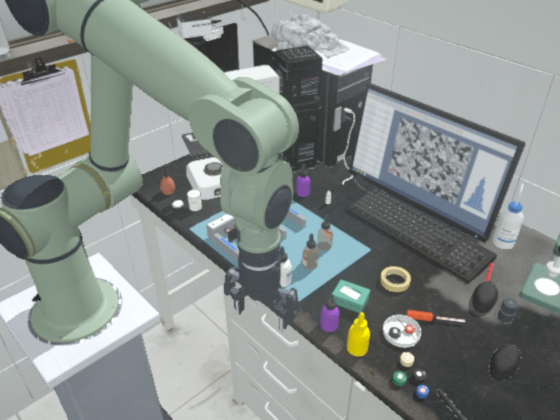

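View pics/top0.png

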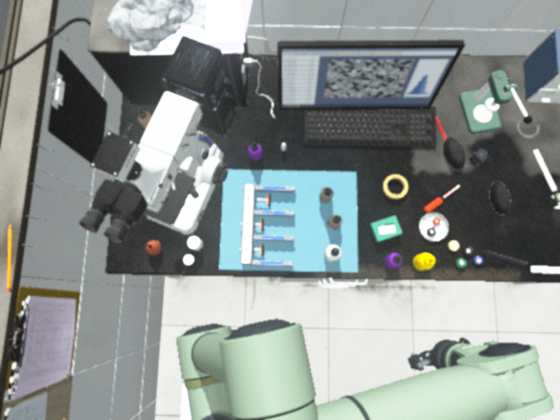

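View pics/wrist0.png

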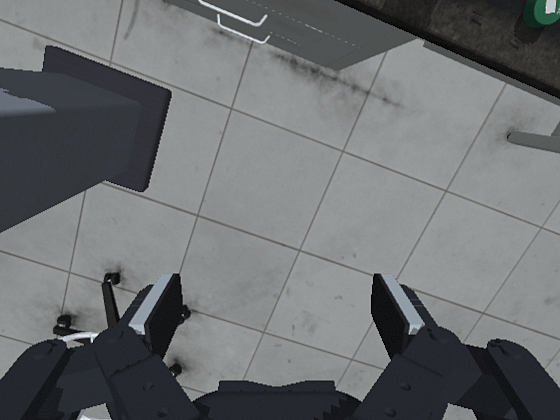

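The top view (image up = world +x, right = −y) shows the mat with the carrier at u≈243–295, its mouths facing right. The candidates are:
- **Bottles:** two brown-capped bottles at (326,195) and (335,221), and a white one at (333,252).
- **Look-alikes:** purple at (255,152) and (393,260), yellow at (424,261).

I'll confirm these in an enlarged crop.

```bash
python3 - <<'E'
from h import *
import pickle
s=pickle.load(open('top0.pkl','rb'));save('top_crop',s['pixels'][165:280,215:365],5)
s=pickle.load(open('scene0.pkl','rb'));save('sc_crop',s['pixels'][170:340,180:380],4)
E
```

```text
(no output)
```

View pics/top_crop.png

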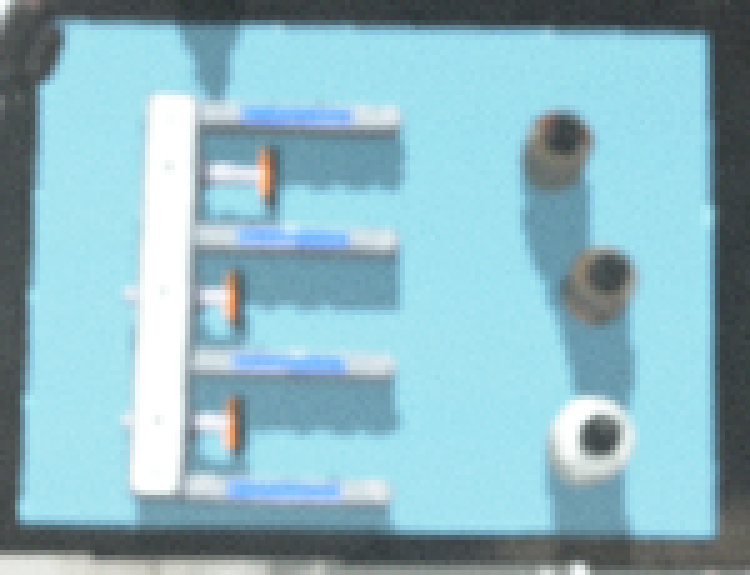

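View pics/sc_crop.png

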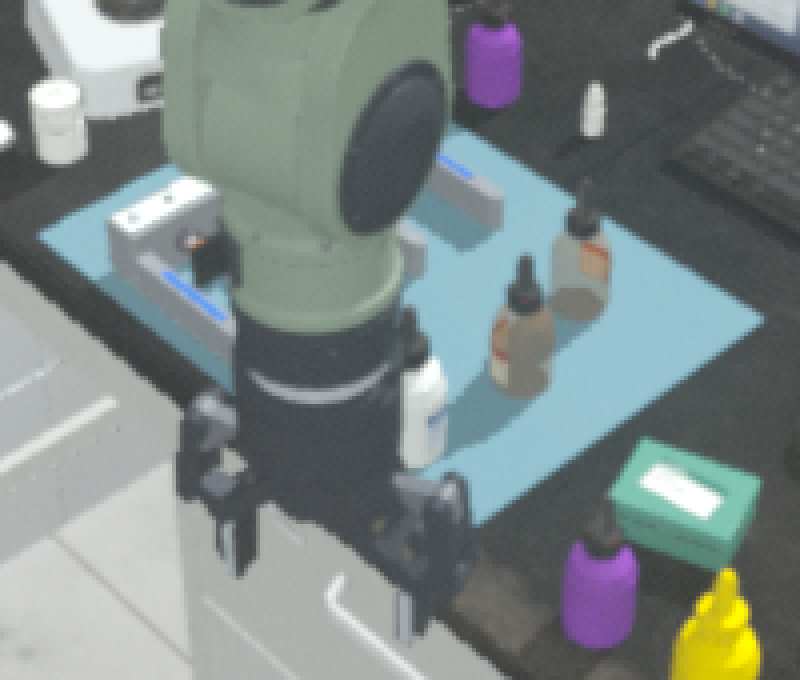

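The crop confirms the three targets. The brown-amber bottles with red/cream labels are at top (326,195) and (335,221), and the white bottle with the blue label is at (333,252). The purple and yellow ones stand off the mat and are not meant. Next I'll measure.

```bash
python3 - <<'E'
from h import *
import pickle
s=pickle.load(open('top0.pkl','rb'));P=cloud(s);im=s['pixels']
print(s['intrinsics'])
X,Y,Z=P[...,0],P[...,1],P[...,2]
sub=np.zeros(Z.shape,bool);sub[170:272,220:358]=1
print('mat z',np.median(Z[sub]))
hsv=cv2.cvtColor(im,cv2.COLOR_RGB2HSV)
def rect(m,name):
    q=P[m][:,:2].astype(np.float32)*1000
    r=cv2.minAreaRect(q);print(name,m.sum(),'mean',q.mean(0).round(1),'lo',q.min(0).round(1),'hi',q.max(0).round(1),'rect',np.round(r[0],1),np.round(r[1],1),round(r[2],2),'z',np.median(Z[m]))
def comps(m,name,mn=15):
    n,l=cv2.connectedComponents(m.astype(np.uint8))
    for i in range(1,n):
        if (l==i).sum()>=mn: rect(l==i,name)
left=sub.copy();left[:,300:]=0
comps(left&(Z>.048)&(Z<.062),'block')
comps(left&(Z>.028)&(Z<.042),'wall')
rt=sub.copy();rt[:,:310]=0
comps(rt&(Z>.02),'bottle')
comps(rt&(Z>.08),'bottletop',5)
# orange
m=left&(hsv[...,0]<20)&(hsv[...,1]>90);comps(m,'pad',3)
for l in np.argwhere(m)[:0]:pass
# mat extents
m=(Z>-.005)&(Z<.01)&(hsv[...,0]>85)&(hsv[...,0]<105)&(hsv[...,1]>60);comps(m,'mat',500)
E
```

```text
[[443.37020012   0.         281.6856815 ]
 [  0.         443.37020012 206.76867658]
 [  0.           0.           1.        ]]
mat z 0.003749985439944749
block 849 mean [539.3 -23.9] lo [416.8 -41.5] hi [668.1  -5.4] rect [542.4 -23.6] [ 34.3 251.5] 89.43 z 0.05399543053761157
wall 182 mean [ 661.6 -106.1] lo [ 654.1 -168.9] hi [670.6 -43.1] rect [ 662. -106.] [126.1  16. ] 88.86 z 0.03506257938996875
wall 49 mean [621.8 -58.6] lo [612.7 -83.2] hi [634.4 -41.4] rect [619.  -59.8] [43.7 20. ] 74.68 z 0.0332837247588552
wall 181 mean [ 581.5 -105.6] lo [ 574.5 -169.9] hi [589.6 -42.5] rect [ 581.8 -106.2] [ 14.5 127.4] 1.06 z 0.03502590255328154
wall 29 mean [544.3 -47. ] lo [532.3 -59.6] hi [560.5 -40.4] rect [544.7 -44.5] [25.7 19.9] 52.25 z 0.03491662412555108
wall 183 mean [ 501.9 -105.5] lo [ 495. -168.] hi [510.2 -41.8] rect [ 502.3 -104.9] [126.2  14.6] 89.53 z 0.0348003411970044
wall 34 mean [464.2 -48. ] lo [453.  -62.1] hi [480.8 -39.6] rect [467.5 -50.9] [27.8 21.8] 3.37 z 0.03318607426702641
wall 193 mean [ 422.1 -102.2] lo [ 414.8 -168.8] hi [429.6 -35.5] rect [ 422.4 -102
[... 624 characters left out ...]
] hi [ 565.6 -137.3] rect [ 442.3 -216.6] [ 22.3 300.7] 54.03 z 0.09206181007007519
bottletop 74 mean [ 452.4 -287. ] lo [ 314.1 -304.3] hi [ 467.3 -137.3] rect [ 394.3 -215.1] [ 27.2 221.9] 38.88 z 0.0986574352871297
pad 11 mean [619.4 -85.9] lo [606.9 -87.1] hi [630.3 -83.2] rect [618.5 -85.2] [23.4  3.4] 2.29 z 0.04976937642201434
pad 7 mean [540.2 -66.8] lo [531.5 -67.1] hi [549.5 -66.5] rect [540.5 -66.8] [18.   0.4] 1.15 z 0.04812975079940267
pad 8 mean [460.2 -69.1] lo [449.2 -69.5] hi [471.2 -68.8] rect [460.2 -69.1] [22.   0.5] 1.13 z 0.0496446351629844
mat 10977 mean [ 565.3 -166. ] lo [ 395.9 -380.1] hi [736.4  69.8] rect [ 566.2 -155. ] [449.6 340.6] 89.82 z 0.0027135116672535767
```

```bash
python3 - <<'E'
from h import *
import pickle
from scipy.optimize import least_squares
s=pickle.load(open('top0.pkl','rb'));P=cloud(s)
R=cv2.Rodrigues(np.array(s['rvec'],float))[0];c=-R.T@np.array(s['tvec']).ravel();print('cam',c)
for n,(u,v),r,zt in(('A1',(323,198),.022,.065),('A2',(332,224),.022,.065),('W',(331,254),.0246,.07)):
    q=P[v-16:v+16,u-16:u+16].reshape(-1,3);z=q[:,2]
    b=q[(z>.02)&(z<zt)&(q[:,1]<-.2)&(q[:,0]>.38)]
    f=least_squares(lambda p:np.hypot(b[:,0]-p[0],b[:,1]-p[1])-r,np.median(b[:,:2],0)+[.01,0],loss='soft_l1',f_scale=.002)
    t=q[(z>z.max()-.012)&(z<.14)]
    h=q[(z>.095)&(z<.14)]
    print(n,'body fit',(f.x*1000).round(1),len(b),'rms',np.sqrt(np.mean(f.fun**2))*1000,'tip',(np.median(h,0)*1000).round(1),len(h),'zmax',z.max())
st=read_state();T=cv2.Rodrigues(st['tcp_rot'])[0];print(T.round(3))
X,Y,Z=P[...,0],P[...,1],P[...,2]
# wall line fits
for xc in(662,582,502,422):
    m=(abs(X-xc/1000)<.009)&(Z>.032)&(Z<.039)&(Y<-.05)&(Y>-.165)
    a=np.polyfit(Y[m],X[m],1);print(xc,a[0],(np.polyval(a,-.09)*1000).round(1),Y[(abs(X-xc/1000)<.004)&(Z>.03)&(Z<.039)&(Y<-.05)].min())
s=pickle.load(open('wrist0.pkl','rb'));print(np.array(s['tool_from_camera']).round(3))
E
```

```text
cam [ 0.31408587 -0.13727695  1.41695501]
A1 body fit [ 644.3 -271.1] 94 rms 3.18105791124375 tip [ 640.7 -269.6  112.3] 19 zmax 1.4169550104673259
A2 body fit [ 556.4 -298.8] 100 rms 3.076282882172109 tip [ 553.5 -296.4  113.5] 19 zmax 1.4169550104673259
W body fit [ 455.9 -290.9] 94 rms 3.0540613731504056 tip [ 454.3 -288.7   99.9] 58 zmax 1.4169550104673259
[[-0.     0.937  0.35 ]
 [ 0.001  0.35  -0.937]
 [-1.     0.    -0.001]]
662 0.008765763480509461 662.1 -0.8561866791248735
582 0.0022548909908441587 581.9 -0.48735202542268724
502 0.013742969964652057 502.7 -0.4560039665249546
422 0.017480197828551286 422.6 -0.5551557745224912
[[ 0.001 -0.324  0.946 -0.142]
 [ 0.    -0.946 -0.324  0.083]
 [ 1.     0.001 -0.001  0.001]
 [ 0.     0.     0.     1.   ]]
```

```bash
python3 -m crank '30 20 0 7; 62 40 0 14; 95 60 0 21; 127 80 0 28; 160 100 0 35; 195 120 0 42; 230 140 0 49; 260 158 0 56' -1 30; python3 -m crank '25 15 0 6; 50 30 0 11; 75 45 0 13.5; 98 58 0 13.5; 100 60 0 13.5; 102 60 0 13.5; 102 60 0 13.5'; python3 - <<'E'
from h import *
import pickle
st=read_state();print(st['time'],st['position'],st['force'],st['joint_pos'].round(3));print(cv2.Rodrigues(st['tcp_rot'])[0].round(4))
s=snapshot('wrist');save('wrist1',s['pixels']);pickle.dump((st,s),open('wrist1.pkl','wb'))
E
```

```text
time: 0.82
position: [0.4544, -0.3551, 0.2305]
tcp_rot: [0.18, 1.565, -0.179]
force: [0.1, 0.6, -0.4]
finger_gap: 0.0856
time: 1.4
position: [0.5561, -0.295, 0.23]
tcp_rot: [-0.005, 1.573, 0.006]
force: [-0.0, -0.3, -0.3]
finger_gap: 0.0853
1.4 [ 0.55613379 -0.29498973  0.22995767] [-0.04939571 -0.25964408 -0.33349923] [-6.05e-01  4.78e-01  3.50e-02  1.13e+00 -1.00e-03  9.59e-01]
[[-2.4e-03 -7.2e-03  1.0e+00]
 [ 8.0e-04  1.0e+00  7.2e-03]
 [-1.0e+00  8.0e-04 -2.3e-03]]
```

View pics/wrist1.png

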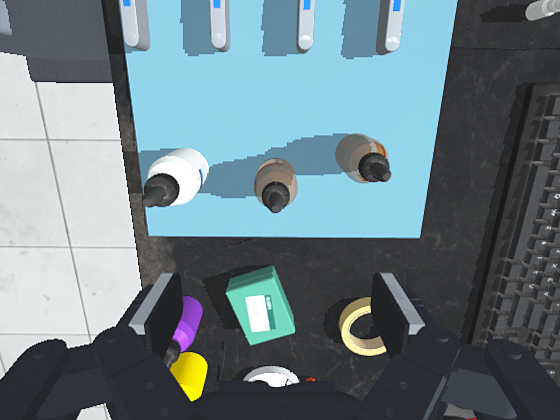

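```bash
cat >> h.py <<'E'
def wcloud(st,s):
    K=np.array(s['intrinsics']);z=s['z_map'];h,w=z.shape
    u,v=np.meshgrid(np.arange(w),np.arange(h))
    p=np.stack([(u-K[0,2])/K[0,0]*z,(v-K[1,2])/K[1,1]*z,z],-1)
    A=np.array(s['tool_from_camera']);T=cv2.Rodrigues(st['tcp_rot'])[0]
    return (p@A[:3,:3].T+A[:3,3])@T.T+st['position']
E
python3 - <<'E'
from h import *
import pickle
from scipy.optimize import least_squares
st,s=pickle.load(open('wrist1.pkl','rb'));P=wcloud(st,s);X,Y,Z=P[...,0],P[...,1],P[...,2]
ok=s['z_map']>0
print('mat',np.median(Z[100:130,250:330]))
for n,(u0,u1,v0,v1),r,zt in(('A1',(330,398,130,190),.022,.065),('A2',(250,302,152,220),.022,.065),('W',(138,214,145,215),.0246,.07)):
    q=P[v0:v1,u0:u1].reshape(-1,3);q=q[ok[v0:v1,u0:u1].ravel()];z=q[:,2]
    b=q[(z>.015)&(z<zt)]
    f=least_squares(lambda p:np.hypot(b[:,0]-p[0],b[:,1]-p[1])-r,np.median(b[:,:2],0)+[0,-.01],loss='soft_l1',f_scale=.001)
    h=q[(z>z.max()-.006)]
    print(n,'body',(f.x*1000).round(1),len(b),'rms',np.sqrt(np.mean(f.fun**2))*1000,'tip',(h.mean(0)*1000).round(1),len(h),'zmax',z.max())
for xc in(662,582,502,422):
    m=(abs(X-xc/1000)<.012)&(Z>.031)&(Z<.039)&(Y<-.1)&(Y>-.2)&ok
    if m.sum()<10: print(xc,m.sum());continue
    m2=m&(Y>-.162)
    a=np.polyfit(Y[m2],X[m2],1);print(xc,a[0],(np.polyval(a,-.1)*1000).round(1),'xr',X[m].min(),X[m].max(),'ymin',Y[m].min())
E
```

```text
mat 0.0018756003875434746
A1 body [ 642.5 -273.5] 1121 rms 3.2524499567216036 tip [ 640.4 -271.9  114.9] 118 zmax 0.11786698032008214
A2 body [ 554.2 -301.6] 961 rms 3.2561526023505785 tip [ 554.4 -299.   115.1] 104 zmax 0.11815734691856548
W body [ 453.6 -293. ] 1205 rms 1.9389837185731356 tip [ 455.2 -291.6  125.3] 123 zmax 0.1284742311429678
662 0.004529092750837752 660.1 xr 0.6528879489087956 0.6678695120062826 ymin -0.17341970565123224
582 0.017004610774870428 581.1 xr 0.5733160709142376 0.5875412423983893 ymin -0.17224644146743945
502 0.016553931841505578 501.6 xr 0.49340789387854134 0.5078092012080909 ymin -0.1717790193750956
422 0.016502705789893896 422.1 xr 0.41356634664254643 0.4281017566193057 ymin -0.17096327515486917
```

```bash
python3 -m crank '-2 -4 -40 -1; -2 -4 -80 -1; -2 -4 -115 -1; -2 -4 -145 -1; -2 -4 -165 -1; -2 -4 -172 -1; -2 -4 -176 -1; -2 -4 -178 -1' -1 30; python3 - <<'E'
from h import *
import pickle
st=read_state();print(st['position'],st['force'])
s=snapshot('wrist');save('wrist2',s['pixels']);s=snapshot('scene');save('scene2',s['pixels'][170:340,180:380],4)
E
```

```text
time: 2.12
position: [0.5535, -0.3003, 0.0527]
tcp_rot: [0.01, 1.573, -0.01]
force: [0.7, -0.0, 0.5]
finger_gap: 0.0854
[ 0.55348482 -0.30034264  0.05267659] [ 0.69837127 -0.04415184  0.51456127]
```

View pics/wrist2.png

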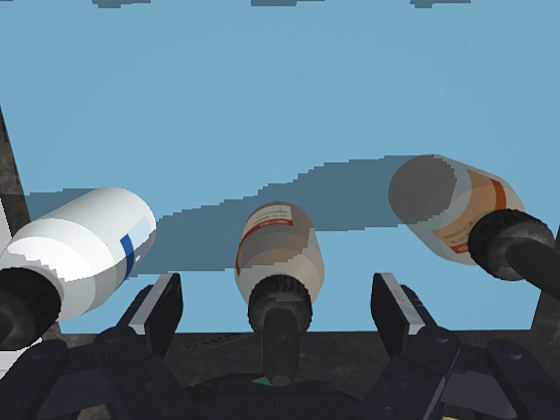

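View pics/scene2.png

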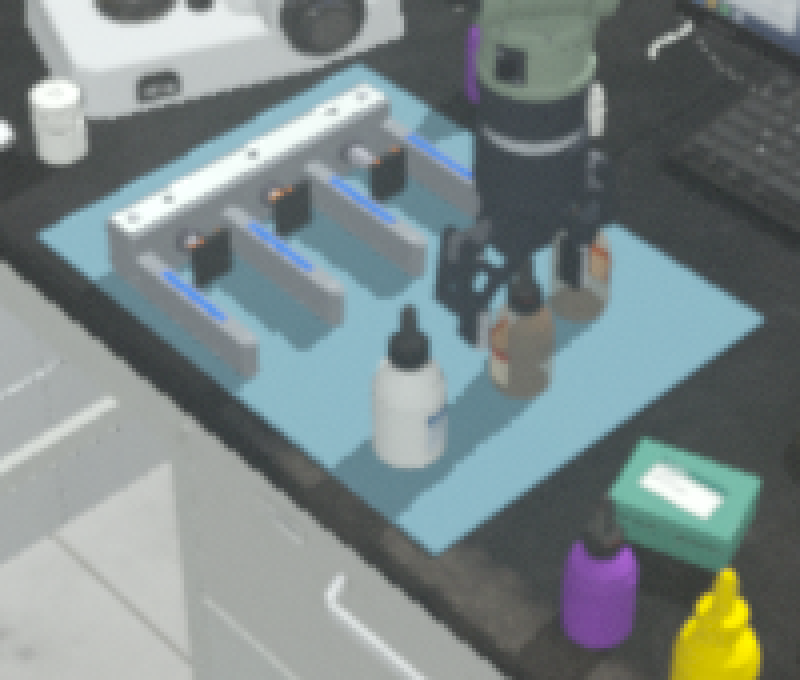

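```bash
python3 - <<'E'
from h import *
import pickle
st,s=pickle.load(open('wrist1.pkl','rb'));P=wcloud(st,s)
for n,(u0,u1,v0,v1),c in(('A2',(250,302,152,220),(.5545,-.2985)),('W',(138,214,145,215),(.4548,-.2910)),('A1',(330,398,130,190),(.6415,-.2715))):
    q=P[v0:v1,u0:u1].reshape(-1,3)
    print(n)
    for z in np.arange(.01,.13,.006):
        m=abs(q[:,2]-z)<.003
        if m.sum()>3:
            w=q[m]; r=np.hypot(w[:,0]-c[0],w[:,1]-c[1])*1000
            print(round(z,3),m.sum(),'rmed',np.median(r).round(1),'xhalf',((w[:,0].max()-w[:,0].min())*500).round(1),'xmid',((w[:,0].max()+w[:,0].min())*500).round(1),'ymax',(w[:,1].max()*1000).round(1))
E
```

```text
A2
0.01 26 rmed 20.7 xhalf 17.7 xmid 556.5 ymax -277.6
0.016 36 rmed 20.9 xhalf 19.7 xmid 555.6 ymax -277.3
0.022 34 rmed 20.9 xhalf 19.9 xmid 553.9 ymax -277.5
0.028 42 rmed 21.0 xhalf 21.1 xmid 553.5 ymax -277.5
0.034 32 rmed 21.0 xhalf 18.7 xmid 553.3 ymax -277.4
0.04 58 rmed 21.0 xhalf 20.4 xmid 554.5 ymax -277.4
0.046 49 rmed 20.7 xhalf 20.1 xmid 553.6 ymax -278.0
0.052 134 rmed 20.5 xhalf 21.4 xmid 554.2 ymax -277.9
0.058 225 rmed 19.0 xhalf 20.7 xmid 554.6 ymax -278.7
0.064 476 rmed 15.3 xhalf 18.9 xmid 554.2 ymax -281.1
0.07 21 rmed 10.9 xhalf 9.9 xmid 555.2 ymax -286.7
0.076 41 rmed 11.1 xhalf 12.5 xmid 554.3 ymax -287.3
0.082 64 rmed 11.3 xhalf 12.4 xmid 554.4 ymax -287.5
0.088 318 rmed 9.4 xhalf 12.1 xmid 554.4 ymax -287.6
0.094 19 rmed 5.4 xhalf 5.7 xmid 554.4 ymax -293.2
0.1 47 rmed 5.4 xhalf 6.5 xmid 554.5 ymax -293.1
0.106 34 rmed 4.9 xhalf 5.9 xmid 554.1 ymax -293.6
0.112 96 rmed 4.4 xhalf 5.4 xmid 554.6 ymax -294.0
0.118 59 rmed 2.5 xhalf 3.7 xmid 554.6 ymax -296.0
W
0.01 56 rmed 23.2 xhalf 17.4 xmid 461.4 ymax -267.7
0.016 61 rmed 23.2 xhalf 18.0 xmid 461.3 ymax -26
[... 1250 characters left out ...]
id 633.1 ymax -250.4
0.046 63 rmed 21.4 xhalf 12.5 xmid 631.8 ymax -250.4
0.052 157 rmed 21.1 xhalf 21.5 xmid 640.8 ymax -250.7
0.058 265 rmed 19.5 xhalf 20.2 xmid 640.6 ymax -252.0
0.064 517 rmed 15.5 xhalf 17.7 xmid 640.6 ymax -254.0
0.07 20 rmed 11.2 xhalf 5.5 xmid 634.8 ymax -260.5
0.076 51 rmed 11.9 xhalf 10.5 xmid 639.2 ymax -259.8
0.082 101 rmed 11.7 xhalf 12.8 xmid 641.1 ymax -259.9
0.088 326 rmed 9.6 xhalf 12.3 xmid 641.2 ymax -260.2
0.094 35 rmed 6.1 xhalf 4.4 xmid 639.1 ymax -265.8
0.1 52 rmed 6.0 xhalf 5.5 xmid 639.9 ymax -265.8
0.106 49 rmed 5.5 xhalf 4.9 xmid 639.9 ymax -266.2
0.112 110 rmed 4.7 xhalf 6.2 xmid 641.2 ymax -266.5
0.118 62 rmed 2.5 xhalf 3.5 xmid 641.3 ymax -269.2
```

```bash
python3 -m crank '1 1 -2 0; 1 1 -4 0; 1 1 -4 0'; python3 -m crank '0 0 0 0; 0 0 0 0; 0 0 0 0; 0 0 0 0' 0.15 20; python3 - <<'E'
from h import *
st=read_state();print(st['position'],st['force'],st['wrist_torque'])
s=snapshot('wrist');save('wrist3',s['pixels'])
E
```

```text
time: 2.47
position: [0.5558, -0.2996, 0.0503]
tcp_rot: [0.008, 1.57, -0.01]
force: [-0.7, 0.2, 0.4]
finger_gap: 0.0854
time: 2.8
position: [0.5558, -0.2997, 0.0505]
tcp_rot: [0.008, 1.57, -0.01]
force: [-0.4, 0.6, 1.2]
finger_gap: 0.0432
[ 0.55582509 -0.29967937  0.05053003] [-0.36726761  0.57651634  1.16896604] [0.01211364 0.0806391  0.01765683]
```

View pics/wrist3.png

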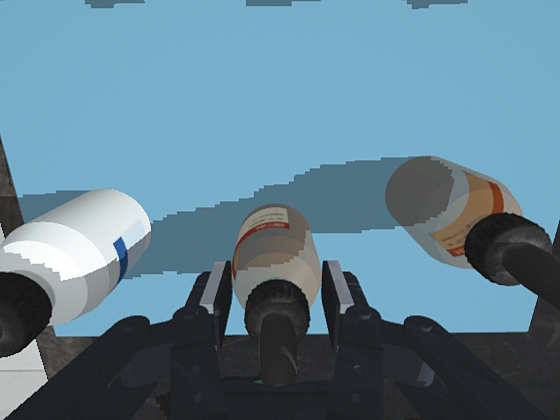

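```bash
python3 -m crank '0 0 0 0; 0 0 0 0; 0 0 0 0' 0.4 25; python3 - <<'E'
from h import *
st=read_state();print(st['position'],st['force'],st['wrist_torque'],st['finger_gap'])
E
```

```text
time: 3.1
position: [0.5558, -0.2997, 0.0506]
tcp_rot: [0.008, 1.57, -0.01]
force: [0.7, -0.5, 2.6]
finger_gap: 0.0434
[ 0.55582223 -0.29967534  0.05055914] [ 0.66877359 -0.46523715  2.63437559] [-0.00022434  0.00764643  0.03494819] 0.04340265551399604
```

```bash
python3 -m crank '-2 12 0 0; -4 26 0 0; -7 40 0 0; -10 54 0 0; -12 68 0 0; -14 82 0 0; -14 94 0 0; -14 100 0 0'; python3 -m crank '0 14 0 0; 0 28 0 0; 0 42 0 0; 0 54 0 0; 0 64 0 0; 0 70 0 0; 0 73 0 0; 0 74 0 0'; python3 - <<'E'
from h import *
st=read_state();print(st['position'],st['force'],st['wrist_torque'],st['finger_gap'])
s=snapshot('wrist');save('wrist4',s['pixels']);s=snapshot('scene');save('scene4',s['pixels'][170:340,180:380],4)
E
```

```text
time: 3.77
position: [0.5417, -0.1977, 0.0508]
tcp_rot: [0.007, 1.57, -0.009]
force: [-1.4, -1.7, 4.2]
finger_gap: 0.0431
time: 4.43
position: [0.5422, -0.1234, 0.0512]
tcp_rot: [0.005, 1.569, -0.01]
force: [-0.1, -3.8, 5.7]
finger_gap: 0.0433
[ 0.54219225 -0.12340397  0.0512256 ] [-0.10278913 -3.80125373  5.72766448] [-0.86529895 -0.01544524  0.03849199] 0.043283714945014276
```

View pics/wrist4.png

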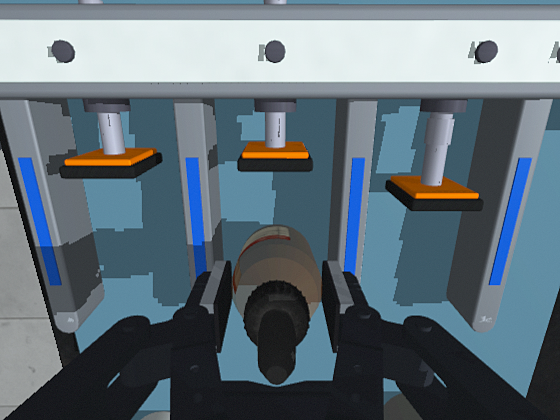

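View pics/scene4.png

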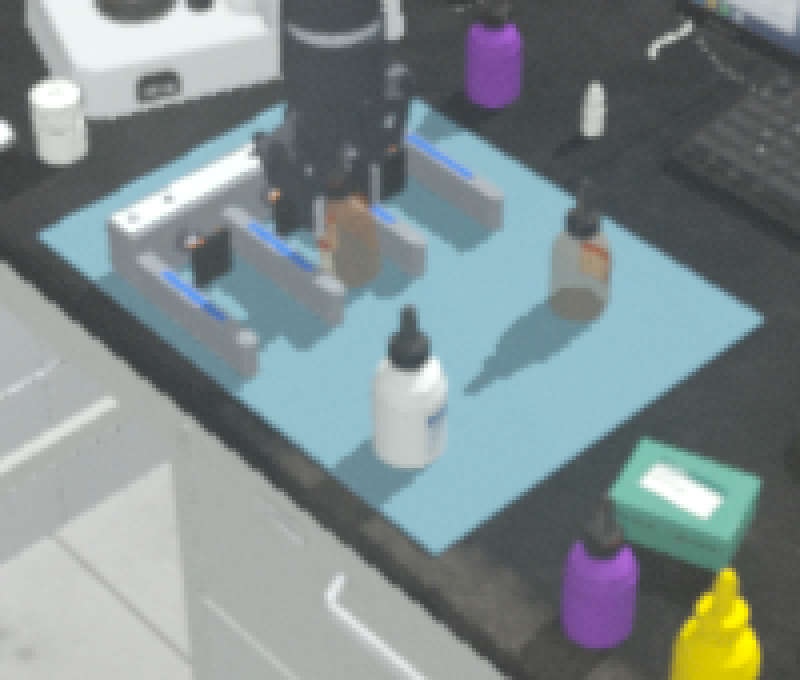

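```bash
cat >> h.py <<'E'
def pads(n=None,rng=((.44,.485),(.52,.565),(.60,.645))):
    st=read_state();s=snapshot('wrist')
    if n: save(n,s['pixels'])
    P=wcloud(st,s);X,Y,Z=P[...,0],P[...,1],P[...,2];ok=s['z_map']>0
    hsv=cv2.cvtColor(s['pixels'],cv2.COLOR_RGB2HSV);org=(hsv[...,0]>5)&(hsv[...,0]<22)&(hsv[...,1]>180)&(hsv[...,2]>120)
    for nm,(a,b) in zip('LMR',rng):
        m=ok&(X>a)&(X<b)&(Y>-.13)&(Y<-.045)&(Z>.012)&(Z<.06)&(hsv[...,2]<70)&(np.arange(420)[:,None]<260)
        o=ok&org&(X>a)&(X<b)&(Y>-.12)&(Y<-.045)
        print(nm,'black',m.sum(),(np.percentile(Y[m],[2,10,30,50])*1000).round(1) if m.sum() else '',
          'orange',o.sum(),(np.array([Y[o].min(),Y[o].mean(),X[o].mean(),Z[o].mean()])*1000).round(1) if o.sum() else '')
    return st,s
E
python3 - <<'E'
from h import *
st,s=pads()
P=wcloud(st,s)
for v in range(140,180,2): print(v,(P[v,275]*1000).round(1),s['pixels'][v,275])
E
```

```text
L black 1329 [-75.9 -75.3 -74.  -72.8] orange 1008 [-70.6 -68.4 464.6  37.7]
M black 1700 [-114.8 -111.4 -108.4  -72.2] orange 872 [-67.9 -65.8 541.7  39.1]
R black 1313 [-92.7 -92.1 -90.7 -89.4] orange 1106 [-87.9 -85.3 619.6  36.2]
140 [541.7 -62.   31.7] [174 179 196]
142 [541.7 -62.9  32.2] [175 180 197]
144 [541.7 -64.   31.6] [174 180 197]
146 [541.7 -64.9  31.7] [177 189 212]
148 [541.7 -65.1  36.6] [139  63   0]
150 [541.7 -65.3  41.3] [131  66   0]
152 [541.7 -65.7  44.5] [238 123   0]
154 [541.7 -66.6  44.1] [246 139   0]
156 [541.7 -67.4  44.8] [250 129   0]
158 [541.7 -68.2  45.6] [18 23 27]
160 [541.7 -68.9  46.5] [33 34 34]
162 [541.7 -69.9  46.1] [35 39 39]
164 [541.7 -70.5  47.3] [35 38 40]
166 [541.7 -71.6  46.6] [35 36 38]
168 [541.7 -72.8  45.3] [33 36 38]
170 [541.6 -73.5  46.2] [29 34 34]
172 [541.3 -84.4   2.1] [ 64  94 108]
174 [ 5.413e+02 -8.600e+01  4.000e-01] [ 62  91 105]
176 [541.3 -87.    1.3] [ 62  90 103]
178 [541.3 -87.8   2.8] [ 60  89 103]
```

```bash
cat >> h.py <<'E'
def front(st,s,xc,off=.0):
    # bottle body front (max y) near tcp column, z 15-50 mm
    P=wcloud(st,s);y0=st['position'][1]
    m=(abs(P[...,0]-xc)<.004)&(P[...,2]>.012)&(P[...,2]<.05)&(P[...,1]<y0+.035)&(P[...,1]>y0)
    return (np.percentile(P[...,1][m],[50,90,98])*1000).round(1),m.sum()
E
python3 - <<'E'
from h import *
st,s=pads();print(front(st,s,.542),st['position'])
E
```

```text
L black 1323 [-76.  -75.4 -74.1 -72.9] orange 1016 [-70.6 -68.4 464.5  37.7]
M black 1702 [-115.2 -111.4 -108.5  -72.2] orange 864 [-68.1 -65.8 541.7  39.1]
R black 1382 [-92.8 -92.1 -90.7 -89.3] orange 1106 [-87.9 -85.3 619.7  36.3]
(array([-109.9, -108.3, -107.9]), np.int64(261)) [ 0.54216196 -0.12375119  0.05114218]
```

```bash
python3 - <<'E'
from h import *
st=read_state();s=snapshot('wrist');P=wcloud(st,s)
for v in range(218,385,8): print(v,(P[v,277]*1000).round(1),s['pixels'][v,277])
save('w5',s['pixels'][200:400,180:380],4)
E
```

```text
218 [ 542.3 -113.2    2.3] [ 62  91 104]
226 [ 542.3 -113.4   14.7] [84 84 77]
234 [ 542.3 -110.4   33.2] [84 69 61]
242 [542.7 -41.4 192.7] [61 62 61]
250 [ 542.2 -108.7   55.6] [72 69 64]
258 [ 542.2 -109.8   61.2] [86 77 69]
266 [ 542.2 -111.9   64.7] [88 78 68]
274 [ 542.2 -114.4   67.1] [88 78 71]
282 [ 542.2 -112.8   76.1] [26 26 27]
290 [ 542.2 -110.8   85.1] [30 30 28]
298 [ 542.2 -112.4   87.8] [46 49 46]
306 [ 542.1 -116.1   87.5] [36 36 36]
314 [ 542.1 -115.1   93.6] [25 25 29]
322 [ 542.1 -113.8   99.6] [27 29 28]
330 [ 542.1 -113.7  103.7] [23 26 26]
338 [ 542.1 -113.2  108.1] [23 26 25]
346 [ 542.1 -112.8  112. ] [27 27 30]
354 [ 542.1 -114.   113.9] [29 30 31]
362 [ 542.1 -115.1  115.8] [31 32 32]
370 [ 542.1 -115.7  118.3] [34 37 37]
378 [ 542.1 -117.7  119.1] [36 38 39]
```

View pics/w5.png

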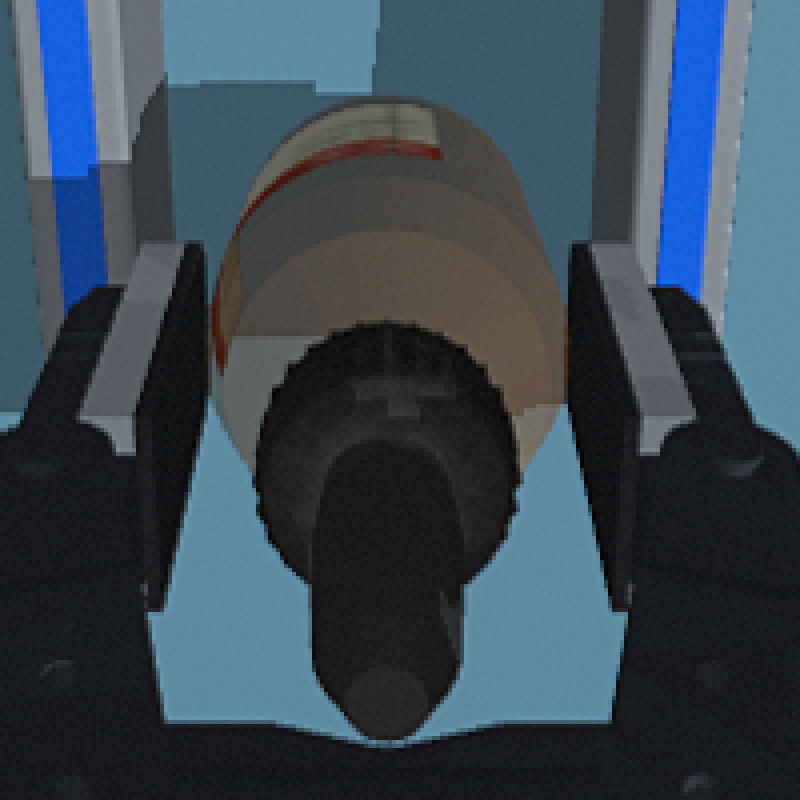

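The bottle has picked up a slight forward tilt in the grip (about 0.11 rad; its front runs from y=-113 at the foot to -109 at the shoulder). I'll let go so it stands upright, then regrip lower and firmer.

```bash
python3 -m crank '0 0 0 0; 0 0 0 0; 0 0 0 0; 0 0 0 0' -0.35 25; python3 - <<'E'
from h import *
st=read_state();s=snapshot('wrist');P=wcloud(st,s);print(st['position'],st['force'])
for v in range(210,390,10): print(v,(P[v,277]*1000).round(1),s['pixels'][v,277])
for v in (392,400,410): print('palm',(P[v,277]*1000).round(1),(P[v,240]*1000).round(1))
save('w6',s['pixels'],1)
E
```

```text
time: 5.02
position: [0.5415, -0.1233, 0.0506]
tcp_rot: [0.008, 1.571, -0.009]
force: [0.2, 0.3, 0.8]
finger_gap: 0.0579
[ 0.54152509 -0.12331904  0.05057189] [0.15457553 0.34538055 0.79478253]
210 [ 541.6 -107.2    2.6] [ 63  90 105]
220 [ 541.6 -114.     1.7] [ 63  91 105]
230 [ 541.5 -115.9   12.9] [58 58 58]
240 [ 541.5 -116.1   26.5] [80 79 72]
250 [ 541.5 -116.    39.2] [88 26 25]
260 [ 541.5 -117.4   47.3] [67 65 67]
270 [ 541.5 -118.9   54.3] [77 72 67]
280 [ 541.5 -120.3   60.9] [76 73 69]
290 [ 541.5 -122.8   65.1] [90 79 69]
300 [ 541.4 -126.6   67.1] [91 79 69]
310 [ 541.4 -129.8   69.9] [87 94 95]
320 [ 541.4 -128.1   78.9] [21 24 22]
330 [ 541.4 -128.5   84.5] [22 20 20]
340 [ 541.4 -130.8   87.4] [31 32 33]
350 [ 541.4 -134.1   89. ] [34 33 32]
360 [ 541.4 -134.7   93.5] [29 30 30]
370 [ 541.4 -134.9   98. ] [29 32 31]
380 [ 541.4 -134.8  102.5] [29 27 30]
palm [ 541.6 -113.3  126.9] [ 531.9 -114.   126.2]
palm [ 541.6 -112.9  129.6] [ 532.5 -111.8  130.5]
palm [ 541.6 -113.8  131.6] [ 532.6 -113.   132.2]
```

View pics/w6.png

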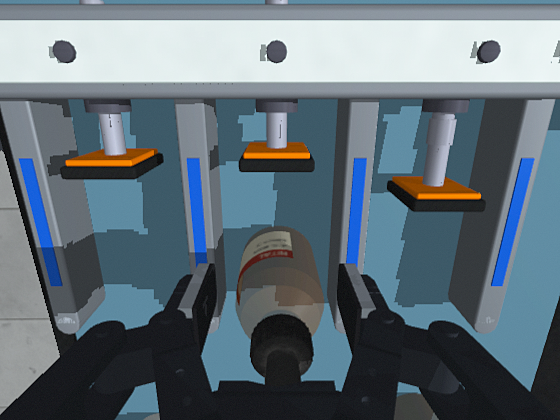

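```bash
python3 -m crank '0 -10 0 0; 0 -16 0 0; 0 -16 -3 0; 0 -16 -5 0; 0 -16 -5 0'; python3 -m crank '0 0 0 0; 0 0 0 0; 0 0 0 0; 0 0 0 0; 0 0 0 0' 0.4 60;python3 - <<'E'
from h import *
st=read_state();s=snapshot('wrist');P=wcloud(st,s);print(st['position'],st['force'])
for v in range(210,390,20): print(v,(P[v,277]*1000).round(1),s['pixels'][v,277])
E
```

```text
time: 5.48
position: [0.5411, -0.1395, 0.045]
tcp_rot: [0.008, 1.571, -0.009]
force: [-1.0, 0.1, -0.3]
finger_gap: 0.0579
time: 5.9
position: [0.5411, -0.1394, 0.0451]
tcp_rot: [0.008, 1.571, -0.009]
force: [0.1, -0.8, 0.7]
finger_gap: 0.0425
[ 0.54114238 -0.13938376  0.04507152] [ 0.10797663 -0.75453264  0.65835703]
210 [ 541.3 -115.4   19.6] [125 124 111]
230 [ 541.3 -115.7   46.3] [69 67 66]
250 [ 541.3 -118.8   60.8] [76 73 69]
270 [ 541.2 -124.8   66.9] [90 79 69]
290 [ 541.3 -124.8   81.6] [26 23 27]
310 [ 541.2 -129.4   87.1] [36 36 36]
330 [ 541.2 -130.7   96. ] [29 29 29]
350 [ 541.2 -131.3  104.4] [27 26 27]
370 [ 541.2 -132.4  111.1] [29 30 30]
```

```bash
python3 -m crank '0 4 0 0; 0 9 0 0; 0 14 0 0; 0 19 0 0; 0 24 0 0; 0 28 0 0; 0 30 0 0; 0 30 0 0';python3 - <<'E'
from h import *
st,s=pads();P=wcloud(st,s);print(st['position'],st['force'])
for v in range(210,390,10): print(v,(P[v,277]*1000).round(1))
E
```

```text
time: 6.62
position: [0.5411, -0.1085, 0.0451]
tcp_rot: [0.008, 1.571, -0.007]
force: [-0.9, 0.2, 1.4]
finger_gap: 0.0425
L black 1329 [-75.9 -75.2 -74.  -72.6] orange 1303 [-70.8 -68.2 464.2  36.3]
M black 1769 [-92.6 -90.  -85.2 -71.9] orange 1160 [-68.3 -65.6 541.7  36.7]
R black 1418 [-93.1 -92.2 -90.7 -89.2] orange 1421 [-88.  -85.2 619.9  35.2]
[ 0.54105969 -0.10850849  0.04505762] [-0.88560923  0.22690602  1.41816913]
210 [541.2 -84.4  19.8]
220 [541.2 -84.5  34.4]
230 [541.2 -84.2  48.1]
240 [541.2 -85.5  55.9]
250 [541.2 -87.7  61.2]
260 [541.2 -90.8  64.2]
270 [541.1 -94.2  66.5]
280 [541.2 -94.2  74.2]
290 [541.2 -94.3  80.9]
300 [541.1 -95.6  85.3]
310 [541.1 -99.8  85.4]
320 [ 541.1 -100.4   90.3]
330 [ 541.1 -100.9   94.8]
340 [ 541.1 -101.    99.5]
350 [ 541.1 -100.4  104.6]
360 [ 541.1 -100.6  108.4]
370 [ 541.1 -100.6  112.1]
380 [ 541.1 -101.7  114.6]
```

```bash
python3 -m crank '0 2 0 0; 0 4 0 0; 0 6 0 0; 0 7 0 0' | egrep 'pos|force'; for i in 1; do python3 -m crank '0 1 0 0; 0 2 0 0'| egrep 'pos|force'; python3 -m crank '0 1 0 0; 0 2 0 0'| egrep 'pos|force'; python3 -m crank '0 1 0 0; 0 2 0 0'| egrep 'pos|force'; done
```

```text
position: [0.5411, -0.1016, 0.0451]
force: [-1.0, -1.4, 0.4]
position: [0.5411, -0.0996, 0.0451]
force: [-0.2, -1.5, 1.2]
position: [0.5411, -0.0975, 0.0451]
force: [0.7, -1.7, 0.8]
position: [0.5412, -0.0961, 0.0451]
force: [-0.3, -5.0, 0.1]
```

```bash
python3 -m crank '0 2 0 0; 0 4 0 0; 0 6 0 0; 0 7 0 0; 0 7 0 0; 0 7 0 0' | egrep 'pos|force';python3 - <<'E'
from h import *
st,s=pads('w7');P=wcloud(st,s);print(st['position'],st['force'])
for v in range(190,390,20): print(v,(P[v,277]*1000).round(1))
E
```

```text
position: [0.5412, -0.0888, 0.0451]
force: [0.4, -2.3, -0.4]
L black 1158 [-75.6 -74.9 -73.6 -72.4] orange 1500 [-70.7 -68.  464.   35.1]
M black 1539 [-73.2 -70.6 -65.4 -63. ] orange 1317 [-59.3 -56.8 541.8  35.3]
R black 224 [-92.2 -90.9 -88.7 -87.6] orange 1622 [-88.2 -85.1 619.6  34.2]
[ 0.541215   -0.0888342   0.04511568] [ 0.35899964 -2.26210046 -0.44261417]
190 [541.5 -50.2  32.3]
210 [541.5 -56.5  43.4]
230 [541.4 -65.1  46.5]
250 [541.4 -68.   61.3]
270 [541.3 -74.6  66.4]
290 [541.3 -74.2  81.6]
310 [541.3 -79.2  86.7]
330 [541.3 -80.1  96.2]
350 [541.3 -80.1 105.2]
370 [541.3 -81.7 111.3]
```

View pics/w7.png

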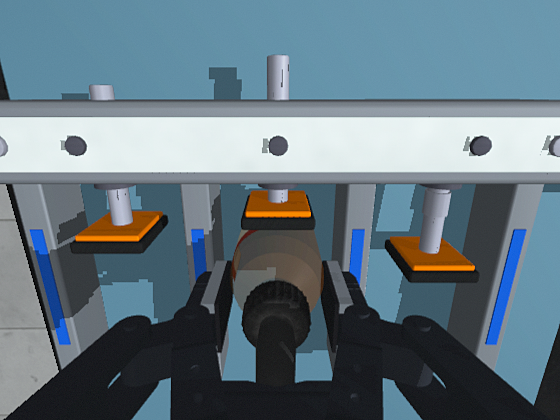

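```bash
python3 -m crank '0 0 0 0; 0 0 0 0; 0 0 0 0; 0 0 10 0; 0 0 40 0; 0 0 80 0; 0 0 115 0; 0 0 120 0' -0.4 60 | egrep 'pos|force|gap'; python3 -m crank '15 -30 0 0; 35 -65 0 0; 55 -100 0 0; 75 -135 0 0; 90 -165 0 0; 98 -178 0 0; 100 -183 0 0; 100 -183 0 0' -1; python3 - <<'E'
from h import *
st=read_state();s=snapshot('wrist');save('w8',s['pixels']);P=wcloud(st,s);print(st['position'],st['force'])
s=snapshot('scene');save('sc8',s['pixels'][170:340,180:380],4)
q=P[:,:,:].reshape(-1,3);
for z in np.arange(.01,.125,.008):
    m=(abs(q[:,2]-z)<.004)&(np.hypot(q[:,0]-.641,q[:,1]+.272)<.03)
    w=q[m]
    if len(w)>5: print(round(z,3),len(w),'xmid',((w[:,0].max()+w[:,0].min())*500).round(1),((w[:,0].max()-w[:,0].min())*500).round(1),'ymax',(w[:,1].max()*1000).round(1))
E
```

```text
position: [0.5448, -0.0896, 0.1722]
force: [0.8, -1.4, 0.6]
finger_gap: 0.0598
time: 9.38
position: [0.6447, -0.2735, 0.1717]
tcp_rot: [0.007, 1.562, -0.011]
force: [-0.1, -0.0, 0.2]
finger_gap: 0.0855
[ 0.64472455 -0.2735366   0.17172708] [-0.12017314 -0.00443799  0.24181034]
0.01 65 xmid 641.2 19.2 ymax -250.5
0.018 72 xmid 642.6 21.0 ymax -250.4
0.026 81 xmid 641.2 20.2 ymax -250.4
0.034 89 xmid 642.6 20.9 ymax -250.3
0.042 95 xmid 641.7 20.3 ymax -250.4
0.05 178 xmid 641.6 21.5 ymax -250.4
0.058 463 xmid 641.6 21.3 ymax -251.3
0.066 650 xmid 641.6 18.3 ymax -254.2
0.074 51 xmid 641.5 12.5 ymax -259.9
0.082 255 xmid 641.5 13.0 ymax -259.6
0.09 363 xmid 641.1 11.6 ymax -260.4
0.098 86 xmid 641.5 6.6 ymax -265.6
0.106 91 xmid 641.6 5.7 ymax -266.1
0.114 231 xmid 641.6 5.6 ymax -266.5
```

View pics/w8.png

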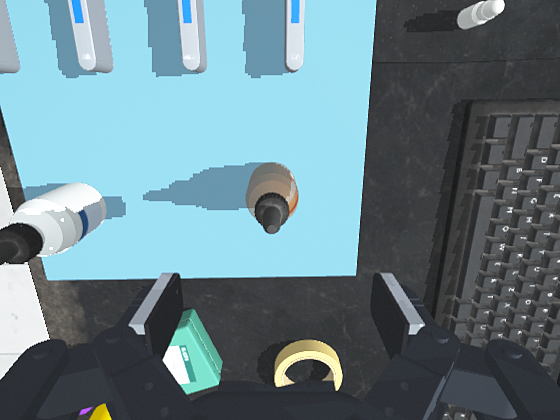

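View pics/sc8.png

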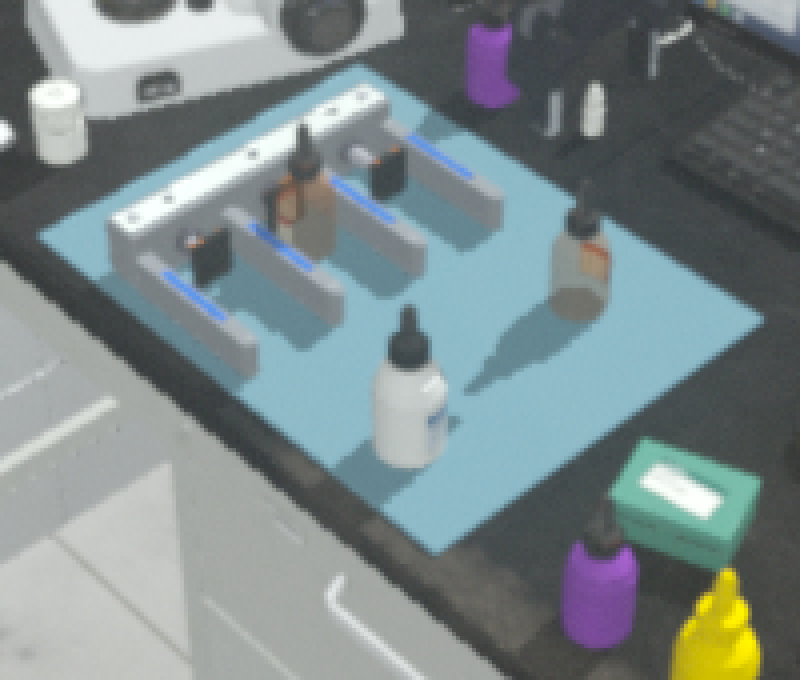

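```bash
python3 -m crank '-3 1 -30 0; -3 1 -65 0; -3 1 -95 0; -3 1 -112 0; -3 1 -121 0; -3 1 -126 0; -3 1 -126 0' -1 60| egrep 'pos|force|gap'; python3 -m crank '0 0 0 0; 0 0 0 0; 0 0 0 0; 0 0 0 0; 0 0 0 0; 0 0 0 0; 0 0 0 0' 0.4 60
```

```text
position: [0.641, -0.2694, 0.046]
force: [0.9, 0.4, 0.7]
finger_gap: 0.0852
time: 10.65
position: [0.642, -0.2699, 0.0478]
tcp_rot: [0.005, 1.56, -0.009]
force: [0.2, 0.9, 6.0]
finger_gap: 0.0423
```

```bash
python3 - <<'E'
from h import *
st=read_state();s=snapshot('wrist');save('w9',s['pixels']);P=wcloud(st,s);print(st['position'],st['force'],st['wrist_torque'],cv2.Rodrigues(st['tcp_rot'])[0].round(3))
for v in range(200,390,10): print(v,(P[v,278]*1000).round(1))
E
```

```text
[ 0.64197193 -0.26993498  0.04779287] [0.21896329 0.85002324 5.9849713 ] [0.11584736 0.24181377 0.02323512] [[ 0.01   0.009  1.   ]
 [-0.002  1.    -0.009]
 [-1.    -0.002  0.01 ]]
200 [ 643.1 -246.7    2.3]
210 [ 643.  -250.8    8.5]
220 [ 642.8 -250.8   24.6]
230 [ 642.6 -250.8   38.3]
240 [ 642.5 -251.3   48.9]
250 [ 642.4 -252.4   57.1]
260 [ 642.3 -254.8   62. ]
270 [ 642.2 -257.8   65.2]
280 [ 642.2 -261.9   66.3]
290 [ 642.1 -261.    75.4]
300 [ 642.  -261.3   81.7]
310 [ 641.9 -262.3   86.5]
320 [ 641.9 -267.    86. ]
330 [ 641.8 -266.6   92.1]
340 [ 641.8 -266.4   97.3]
350 [ 641.7 -267.   101.3]
360 [ 641.7 -267.6  105.1]
370 [ 641.6 -266.4  110.3]
380 [ 641.6 -267.7  112.7]
```

View pics/w9.png

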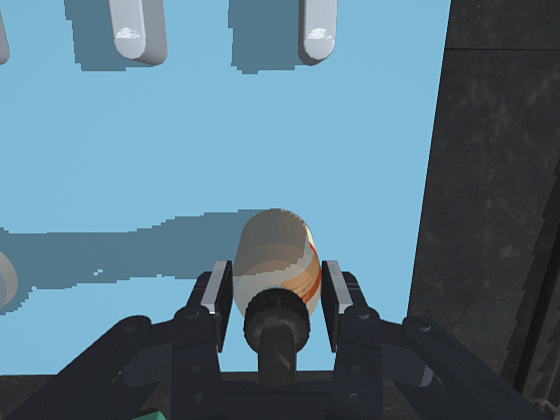

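```bash
python3 -m crank '0 0 0 0; 0 0 0 0; 0 -1 -2 0; 0 -2 -3 0; 0 -2 -4 0; 0 -2 -4 0' -0.35 60| egrep 'pos|force|gap'; python3 -m crank '0 0 0 0; 0 0 0 0; 0 0 0 0; 0 0 0 0; 0 0 0 0; 0 0 0 0' 0.4 60
```

```text
position: [0.6421, -0.2722, 0.044]
force: [-1.6, 0.1, 3.6]
finger_gap: 0.0575
time: 11.7
position: [0.6424, -0.2725, 0.0443]
tcp_rot: [0.004, 1.559, -0.01]
force: [-0.7, -0.4, 5.1]
finger_gap: 0.0431
```

```bash
python3 -m crank '0 0 1 0; -3 6 1 0; -7 14 1 0; -11 24 1 0; -15 34 1 0; -19 44 1 0; -21 54 1 0; -21 60 1 0'; python3 - <<'E'
from h import *
st=read_state();s=snapshot('wrist');save('w10',s['pixels']);P=wcloud(st,s);print(st['position'],st['force'])
for v in range(200,390,20): print(v,(P[v,278]*1000).round(1))
E
```

```text
time: 12.37
position: [0.6205, -0.2103, 0.0452]
tcp_rot: [0.004, 1.561, -0.008]
force: [-0.3, 0.0, -2.0]
finger_gap: 0.0425
[ 0.62050889 -0.21031334  0.04522157] [-0.30032664  0.01297631 -2.00416837]
200 [ 621.6 -186.1    2.9]
220 [ 621.3 -188.7   28.3]
240 [ 621.  -189.    52.4]
260 [ 620.8 -193.2   63.2]
280 [ 620.7 -199.    69.3]
300 [ 620.5 -198.3   84. ]
320 [ 620.4 -204.2   87.6]
340 [ 620.3 -204.4   97.6]
360 [ 620.2 -204.2  106.4]
380 [ 620.1 -206.1  112.1]
```

View pics/w10.png

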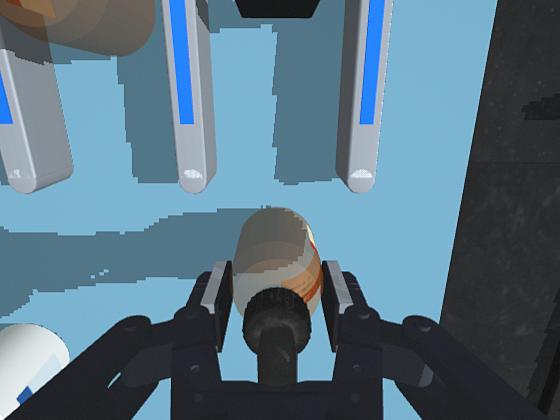

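```bash
python3 -m crank '0 5 -1 0; 0 15 -1 0; 0 27 -1 0; 0 40 -1 0; 0 53 -1 0; 1 65 -1 0; 1 75 -1 0; 1 80 -1 0'; python3 -m crank '0 0 0 0' | egrep 'pos|force';python3 - <<'E'
from h import *
st,s=pads();P=wcloud(st,s);print(st['position'],st['force'])
for v in range(200,390,20): print(v,(P[v,278]*1000).round(1))
E
```

```text
time: 13.08
position: [0.622, -0.1276, 0.0443]
tcp_rot: [0.003, 1.56, -0.005]
force: [0.7, -0.5, -1.6]
finger_gap: 0.0429
position: [0.622, -0.1262, 0.0443]
force: [0.4, -0.5, -1.9]
L black 0  orange 0 
M black 1691 [-69.4 -64.7 -63.4 -62.1] orange 952 [-59.5 -57.5 545.4  39.1]
R black 1657 [-115.6 -111.5 -104.9  -91.2] orange 1214 [-115.9  -85.3  621.5   36.5]
[ 0.62201469 -0.12619678  0.04433764] [ 0.42176645 -0.45141191 -1.88060908]
200 [622.5 -87.6  47.3]
220 [ 622.7 -104.9   26.7]
240 [ 622.4 -104.9   51.3]
260 [ 622.2 -108.7   62.9]
280 [ 622.1 -115.5   67.3]
300 [ 621.9 -114.1   83.4]
320 [ 621.9 -119.9   87. ]
340 [ 621.7 -119.8   97.3]
360 [ 621.6 -120.2  105.5]
380 [ 621.6 -121.   112.2]
```

```bash
python3 -m crank '0 2 -1 0; 0 4 -1 0; 0 6 -1 0; 0 8 -1 0; 0 8 -1 0' | egrep 'pos|force'; python3 -m crank '0 1 0 0; 0 2 0 0'| egrep 'pos|force'; python3 -m crank '0 1 0 0; 0 2 0 0'| egrep 'pos|force'; python3 -m crank '0 1 0 0; 0 2 0 0'| egrep 'pos|force'
```

```text
position: [0.6232, -0.1194, 0.0444]
force: [-0.0, -3.6, 5.9]
position: [0.6233, -0.1176, 0.0444]
force: [-0.3, -2.6, 2.4]
position: [0.6234, -0.1157, 0.0444]
force: [-0.4, -2.8, 2.3]
position: [0.6235, -0.1144, 0.0444]
force: [-0.2, -5.4, 2.4]
```

```bash
python3 -m crank '0 2 0 0; 0 4 0 0; 0 6 0 0; 0 7 0 0; 0 7 0 0; 0 7 0 0' | egrep 'pos|force';python3 - <<'E'
from h import *
st,s=pads('w11');P=wcloud(st,s);print(st['position'],st['force'])
for v in range(190,390,20): print(v,(P[v,278]*1000).round(1))
E
```

```text
position: [0.6236, -0.1074, 0.0444]
force: [0.5, -4.9, 1.2]
L black 48 [-76.  -75.5 -74.5 -73.2] orange 5 [-70.4 -69.1 476.5  12.7]
M black 1543 [-70.5 -64.7 -63.3 -61.9] orange 1282 [-59.7 -57.2 544.6  37. ]
R black 1335 [-97.  -91.9 -84.7 -82.9] orange 1368 [-80.6 -77.9 621.6  35.5]
[ 0.62355727 -0.10739309  0.04441613] [ 0.46681758 -4.89512292  1.19908124]
190 [624.3 -68.9  31.1]
210 [624.2 -77.8  34.9]
230 [624.  -83.2  47. ]
250 [623.8 -88.1  57.2]
270 [623.7 -93.3  65.1]
290 [623.5 -95.1  77. ]
310 [623.3 -97.2  86.4]
330 [ 623.2 -101.4   91.7]
350 [ 623.1 -101.3  101.3]
370 [ 623.  -101.4  109.1]
```

View pics/w11.png

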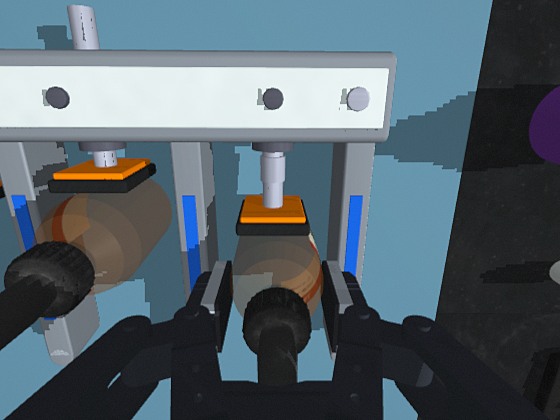

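```bash
python3 -m crank '0 0 0 0; 0 0 0 0; 0 0 0 0; 0 0 10 0; 0 0 40 0; 0 0 80 0; 0 0 115 0; 0 0 130 0' -0.4 60 | egrep 'pos|force|gap'; python3 -m crank '-15 -25 0 0; -45 -50 0 0; -75 -85 0 0; -105 -120 0 0; -135 -150 0 0; -158 -174 0 0; -168 -184 0 0; -168 -184 0 0' -1; python3 - <<'E'
from h import *
st=read_state();s=snapshot('wrist');save('w12',s['pixels']);P=wcloud(st,s);print(st['position'],st['force'])
s=snapshot('scene');save('sc12',s['pixels'][170:340,180:380],4)
q=P[:,:,:].reshape(-1,3);
for z in np.arange(.01,.13,.008):
    m=(abs(q[:,2]-z)<.004)&(np.hypot(q[:,0]-.455,q[:,1]+.292)<.033)
    w=q[m]
    if len(w)>5: print(round(z,3),len(w),'xmid',((w[:,0].max()+w[:,0].min())*500).round(1),((w[:,0].max()-w[:,0].min())*500).round(1),'ymax',(w[:,1].max()*1000).round(1))
E
```

```text
position: [0.6256, -0.1074, 0.1802]
force: [0.6, 0.3, 0.1]
finger_gap: 0.0594
time: 16.02
position: [0.4551, -0.2934, 0.1808]
tcp_rot: [0.003, 1.551, -0.012]
force: [0.3, 0.7, -0.2]
finger_gap: 0.0855
[ 0.45512119 -0.29337321  0.18083644] [ 0.27348993  0.72050854 -0.212407  ]
0.01 64 xmid 454.2 21.7 ymax -267.6
0.018 70 xmid 454.6 22.7 ymax -267.6
0.026 83 xmid 455.0 23.6 ymax -267.7
0.034 83 xmid 454.3 24.3 ymax -267.6
0.042 90 xmid 455.4 23.3 ymax -267.7
0.05 92 xmid 454.5 22.9 ymax -267.7
0.058 283 xmid 454.1 24.2 ymax -267.6
0.066 570 xmid 454.1 23.0 ymax -269.0
0.074 695 xmid 454.0 20.0 ymax -271.5
0.082 43 xmid 454.3 13.2 ymax -278.1
0.09 126 xmid 454.1 14.5 ymax -278.1
0.098 720 xmid 454.2 14.2 ymax -278.2
0.106 73 xmid 454.0 6.6 ymax -285.7
0.114 92 xmid 454.4 6.1 ymax -285.6
0.122 188 xmid 454.0 5.6 ymax -286.3
```

View pics/w12.png

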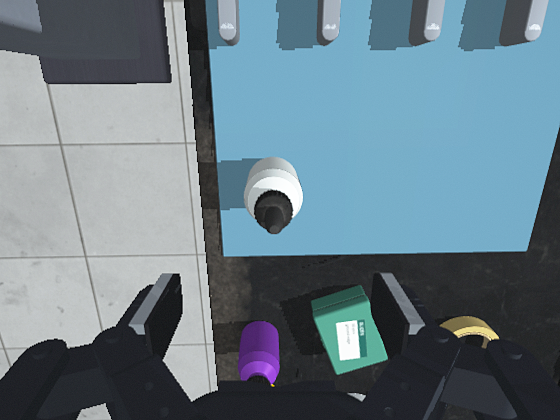

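View pics/sc12.png

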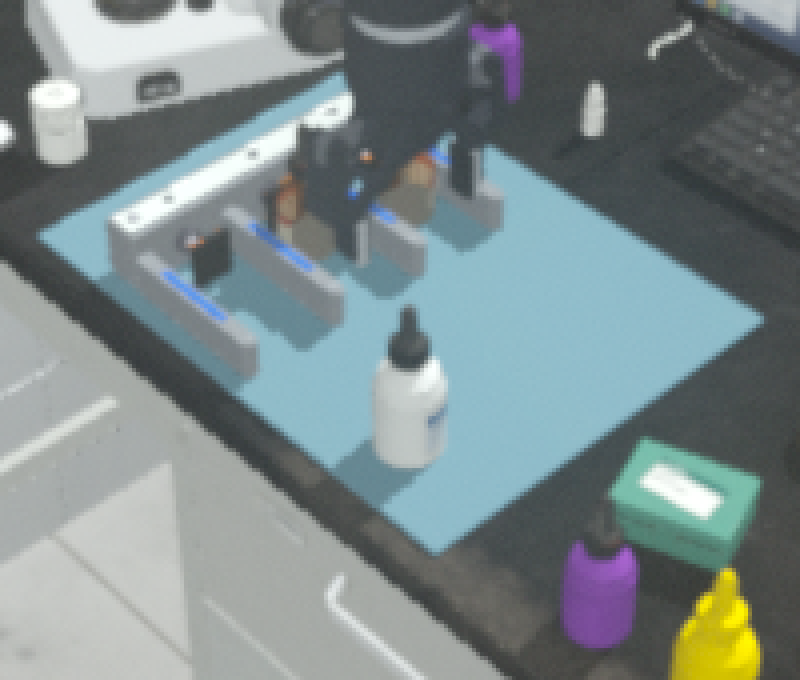

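```bash
python3 -m crank '-1 1 -30 0; -1 1 -60 0; -1 1 -90 0; -1 1 -108 0; -1 1 -118 0; -1 1 -123 0; -1 1 -124 0; -1 1 -124 0' -1 60| egrep 'pos|force|gap'; python3 -m crank '0 0 -1 0; 0 0 -1.5 0'| egrep 'pos|force|gap'
```

```text
position: [0.4574, -0.2903, 0.0575]
force: [0.4, -0.6, 0.1]
finger_gap: 0.0853
position: [0.4586, -0.2909, 0.0572]
force: [-0.5, -0.8, -0.5]
finger_gap: 0.0855
```

```bash
python3 -m crank '-3 -1 -1 0; -4 -1 -2 0; -4 -1 -2 0; -4 -1 -2 0'| egrep 'pos|rot|force|gap'; python3 -m crank '0 0 0 0'| egrep 'pos|force|gap'
```

```text
position: [0.4544, -0.292, 0.0554]
tcp_rot: [-0.002, 1.547, -0.01]
force: [-0.0, 0.3, 0.2]
finger_gap: 0.0853
position: [0.4543, -0.2921, 0.0555]
force: [0.2, 0.1, -0.5]
finger_gap: 0.0852
```

```bash
python3 -m crank '0 0 -1 0; 0 0 -1 0; 0 0 -1 0; 0 0 -1 0; 0 0 -1 0; 0 0 -1 0; 0 0 -1 0' 0.3 60; python3 - <<'E'
from h import *
st=read_state();s=snapshot('wrist');save('w13',s['pixels']);P=wcloud(st,s);print(st['position'],st['force'])
for v in range(190,390,15): print(v,(P[v,278]*1000).round(1))
E
```

```text
time: 17.95
position: [0.4543, -0.2922, 0.0548]
tcp_rot: [-0.002, 1.547, -0.01]
force: [-0.9, 1.0, 5.7]
finger_gap: 0.0482
[ 0.45432045 -0.29220708  0.05479251] [-0.9352704   1.02109908  5.66817027]
190 [ 456.2 -265.     2.5]
205 [ 455.7 -268.7   19.9]
220 [ 455.1 -268.1   44.5]
235 [ 454.6 -268.8   60.9]
250 [ 454.4 -272.    69.3]
265 [ 454.3 -277.2   72.9]
280 [ 454.1 -281.3   77.8]
295 [ 453.8 -279.2   91.6]
310 [ 453.6 -281.9   96.7]
325 [ 453.6 -286.6   98.8]
340 [ 453.3 -285.3  107.9]
355 [ 453.2 -286.3  113.4]
370 [ 453.  -286.6  119. ]
385 [ 452.9 -288.4  122.6]
```

View pics/w13.png

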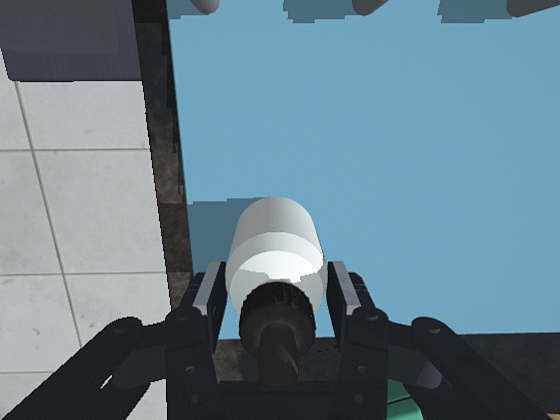

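```bash
python3 -m crank '1 3 0 0; 2 10 0 0; 3 20 0 0; 5 32 0 0; 6 44 0 0; 7 56 0 0; 7 66 0 0; 7 70 0 0'| egrep 'pos|force|gap'; python3 - <<'E'
from h import *
st=read_state();s=snapshot('wrist');save('w14',s['pixels']);P=wcloud(st,s);print(st['position'],st['force'])
for v in range(190,390,15): print(v,(P[v,278]*1000).round(1))
E
```

```text
position: [0.4613, -0.2201, 0.0549]
force: [-0.4, -0.7, 0.5]
finger_gap: 0.0481
[ 0.46133329 -0.2200588   0.05487542] [-0.37303681 -0.6595598   0.5497465 ]
190 [ 463.2 -193.     2.2]
205 [ 462.7 -196.6   19.8]
220 [ 462.  -195.9   44.7]
235 [ 461.6 -197.    60.3]
250 [ 461.4 -199.8   69.5]
265 [ 461.3 -204.6   73.8]
280 [ 461.1 -209.1   78. ]
295 [ 460.8 -206.9   91.9]
310 [ 460.6 -209.5   97.2]
325 [ 460.6 -214.1   99.4]
340 [ 460.4 -214.4  106.6]
355 [ 460.2 -214.   113.7]
370 [ 460.1 -215.3  118.3]
385 [ 459.9 -215.8  123.1]
```

View pics/w14.png

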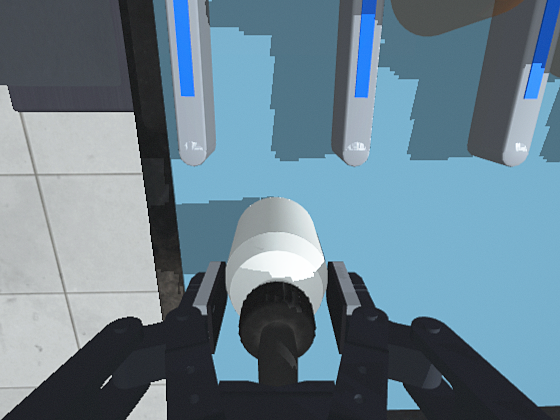

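```bash
python3 -m crank '0 5 0 0; 0 17 0 0; 0 32 0 0; 0 47 0 0; 0 62 0 0; 0 77 0 0; 0 92 0 0; 0 103 0 0'| egrep 'pos|force|gap'; python3 -m crank '0 0 0 0' | egrep 'pos|force'; python3 - <<'E'
from h import *
st,s=pads('w15');P=wcloud(st,s);print(st['position'],st['force'])
for v in range(190,390,15): print(v,(P[v,276]*1000).round(1))
E
```

```text
position: [0.4609, -0.1156, 0.0549]
force: [0.0, -1.8, 1.3]
finger_gap: 0.0479
position: [0.4607, -0.1135, 0.0548]
force: [1.0, -0.2, -0.3]
L black 911 [-75.6 -75.  -73.8 -72.5] orange 995 [-70.6 -68.1 461.5  36.7]
M black 2608 [-101.4  -95.5  -76.6  -64.6] orange 838 [-59.3 -57.1 539.7  38.6]
R black 2464 [-113.3 -108.7 -102.2  -97.3] orange 244 [-79.8 -77.4 611.5  20.3]
[ 0.46069319 -0.11353173  0.05483848] [ 0.97646684 -0.22762396 -0.32200246]
190 [460.3 -73.5  46.7]
205 [460.8 -89.4  21.6]
220 [460.4 -89.4  44.5]
235 [460.  -90.7  59.8]
250 [459.8 -93.1  69.9]
265 [459.8 -98.6  72.7]
280 [ 459.6 -102.2   78.7]
295 [459.4 -99.7  93. ]
310 [ 459.3 -103.1   97.1]
325 [ 459.2 -107.7   99.4]
340 [ 459.1 -107.   107.6]
355 [ 458.9 -108.3  112.9]
370 [ 458.8 -108.1  119. ]
385 [ 458.7 -109.5  123. ]
```

View pics/w15.png

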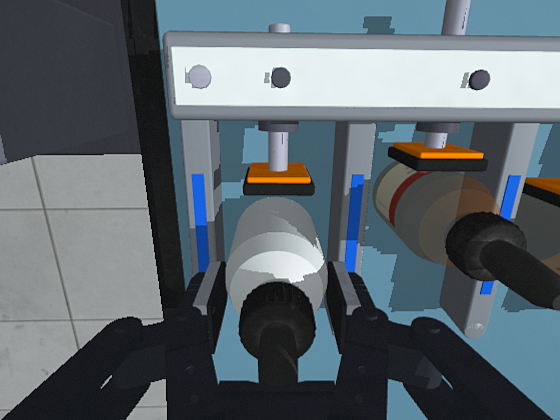

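```bash
python3 -m crank '0 2 0 0; 0 5 0 0; 1 8 0 0; 1 10 0 0; 1 10 0 0' | egrep 'pos|force'; python3 -m crank '0 1 0 0; 0 2 0 0'| egrep 'pos|force'; python3 -m crank '0 1 0 0; 0 2 0 0'| egrep 'pos|force'; python3 -m crank '0 1 0 0; 0 2 0 0'| egrep 'pos|force'
```

```text
position: [0.4618, -0.104, 0.0549]
force: [0.4, -1.5, 2.2]
position: [0.4619, -0.1022, 0.0549]
force: [-0.3, -2.7, 2.6]
position: [0.462, -0.1003, 0.0549]
force: [0.8, -2.6, 1.8]
position: [0.462, -0.0988, 0.0549]
force: [-0.6, -4.4, 1.3]
```

```bash
python3 -m crank '0 2 0 0; 0 4 0 0; 0 6 0 0; 0 7 0 0; 0 7 0 0; 0 7 0 0' | egrep 'pos|force';python3 - <<'E'
from h import *
st,s=pads('w16');P=wcloud(st,s);print(st['position'],st['force'])
for v in range(190,390,20): print(v,(P[v,276]*1000).round(1))
E
```

```text
position: [0.4621, -0.0915, 0.0549]
force: [0.9, -3.4, 2.7]
L black 940 [-67.2 -66.6 -65.2 -63.7] orange 1153 [-62.1 -59.4 461.7  35.5]
M black 1577 [-82.2 -76.5 -64.3 -62.4] orange 1132 [-59.6 -56.9 539.5  36.1]
R black 1522 [-102.4  -98.3  -93.9  -91.1] orange 494 [-79.9 -77.4 611.8  24.4]
[ 0.46207053 -0.09153894  0.05488698] [ 0.88717887 -3.41423259  2.65456364]
190 [462.  -55.6  32.8]
210 [461.8 -62.2  44.7]
230 [461.5 -67.7  56.4]
250 [461.3 -71.6  69. ]
270 [461.1 -78.1  74.3]
290 [460.8 -78.6  88.3]
310 [460.7 -81.3  96.9]
330 [460.5 -85.3 102.4]
350 [460.3 -85.3 111.7]
370 [460.2 -86.5 118.6]
```

```bash
python3 -m crank '0 0 0 0; 0 0 0 0; 0 0 0 0; 0 0 8 0; 0 0 35 0; 0 0 75 0; 0 0 110 0; 0 0 140 0' -0.35 60 | egrep 'pos|force|gap'; python3 -m crank '15 -25 0 0; 40 -50 0 0; 65 -75 0 0; 80 -100 0 0; 80 -125 0 0; 80 -130 0 0; 80 -130 0 0'; python3 - <<'E'
from h import *
import pickle
st,s=pads('w17');P=wcloud(st,s);print(st['position'],st['force']);pickle.dump((st,s),open('w17.pkl','wb'))
s=snapshot('scene');save('sc17',s['pixels'][170:340,180:380],4)
s=snapshot('top');save('top17',s['pixels'][165:280,215:365],5);pickle.dump(s,open('top17.pkl','wb'))
E
```

```text
position: [0.4621, -0.0912, 0.1977]
force: [0.7, -0.4, 0.1]
finger_gap: 0.0577
time: 22.23
position: [0.5419, -0.2223, 0.1976]
tcp_rot: [-0.0, 1.546, -0.007]
force: [0.3, 0.7, 1.2]
finger_gap: 0.0575
L black 46 [-68.  -67.9 -67.8 -67.6] orange 0 
M black 2 [-97.1 -96.9 -96.2 -95.5] orange 0 
R black 575 [-92.5 -89.1 -85.8 -85. ] orange 125 [-119.4  -79.6  620.9   45.2]
[ 0.54187112 -0.22228364  0.19763887] [0.3317051  0.66954831 1.1725863 ]
```

View pics/w17.png

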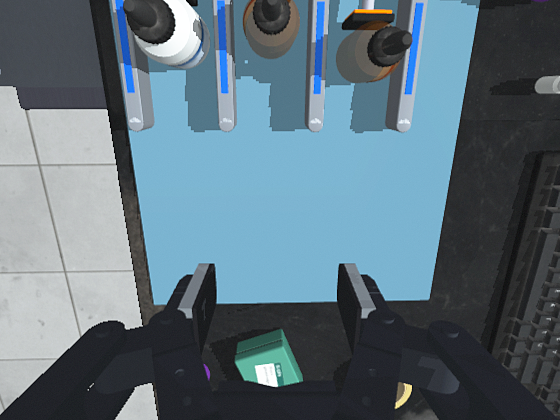

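View pics/sc17.png

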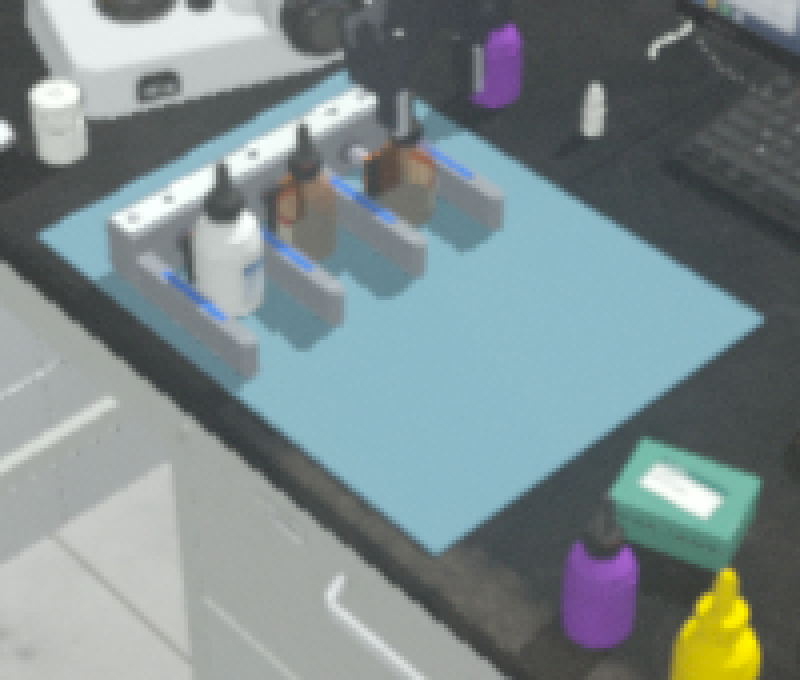

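View pics/top17.png

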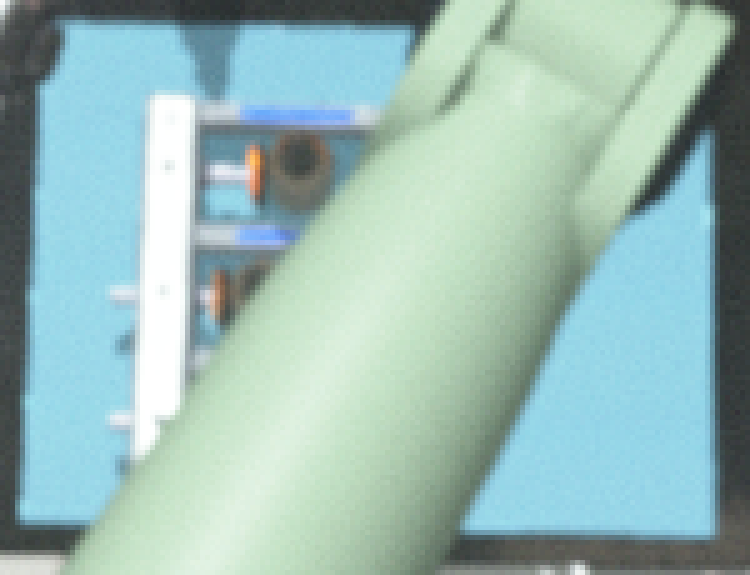

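```bash
python3 -m crank '0 25 0 0; 0 50 10 0; 0 70 15 0; 0 80 20 0; 0 80 20 0; 0 80 20 0'|egrep 'time|pos'; python3 - <<'E'
from h import *
st,s=pads('w18');P=wcloud(st,s);print(st['position'],st['force'])
q=P.reshape(-1,3)
for n,xc,zt in(('W',.462,.117),('A2',.541,.107),('A1',.623,.107)):
    for z in(zt,zt-.022,.04,.02):
        m=(abs(q[:,2]-z)<.007)&(abs(q[:,0]-xc)<.03)&(q[:,1]<-.06)&(q[:,1]>-.16)
        w=q[m];d=w[np.hypot(w[:,0]-np.median(w[:,0]),w[:,1]-np.median(w[:,1]))<.03]
        print(n,z,len(d),'x',(d[:,0].min()*1000).round(1),(d[:,0].max()*1000).round(1),'y',(d[:,1].min()*1000).round(1),(d[:,1].max()*1000).round(1))
E
```

```text
time: 22.88
position: [0.5417, -0.1393, 0.2183]
L black 252 [-67.6 -66.8 -65.9 -65. ] orange 75 [-62.  -60.9 466.2  42.2]
M black 232 [-65.4 -64.2 -63.3 -62.5] orange 40 [-59.1 -58.8 541.   45.9]
R black 254 [-85.4 -85.3 -84.3 -82.7] orange 123 [-100.2  -80.3  619.7   43.1]
[ 0.54172317 -0.13934317  0.21833659] [ 0.89265206 -0.52076789  0.516817  ]
W 0.117 203 x 456.8 468.9 y -98.4 -86.2
W 0.095 747 x 447.5 476.2 y -106.4 -78.1
W 0.04 305 x 444.8 486.9 y -92.3 -60.0
W 0.02 109 x 466.6 486.9 y -106.7 -60.2
A2 0.107 139 x 535.3 547.6 y -92.3 -80.8
A2 0.08499999999999999 504 x 528.5 553.8 y -99.4 -74.7
A2 0.04 128 x 520.0 557.6 y -80.3 -60.8
A2 0.02 5 x 523.2 547.4 y -73.9 -65.7
A1 0.107 181 x 616.6 628.7 y -113.2 -101.7
A1 0.08499999999999999 488 x 610.2 635.7 y -121.0 -95.3
A1 0.04 447 x 600.8 637.7 y -109.2 -60.0
A1 0.02 140 x 600.8 629.7 y -120.3 -65.6
```

View pics/w18.png

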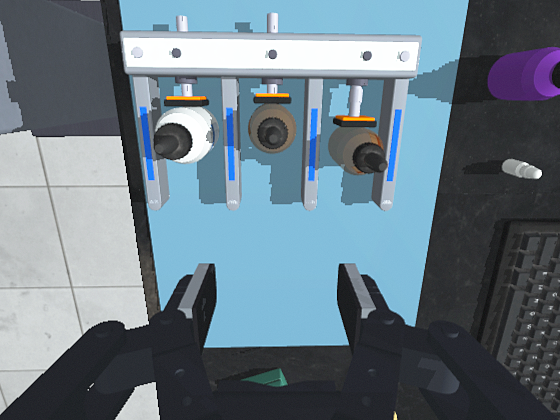

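The wrist view shows one bottle in each stall: white at (185,135), amber at (272,125) and (357,148). Each one rests against its pad. The caps and droppers are concentric from above, so the bottles are upright.

```bash
python3 -c "
from cell import sign_off
print(sign_off())"
```

```text
the job is handed in; nothing more can be done
None
```

All three bottles are in the carrier, one per stall, and the job is handed in at about 23 s of the 64 s allowed. White is in the left stall, one amber in the middle and the other in the right.

**How it was done:** The crank rows only allow shifts and yaw, so I could not lean the gripper back. I lightly gripped each bottle low on its body and slid it along the mat until the push force rose at the pad, then went on about 7 mm.

**Last checks (wrist camera):**

| Stall | Bottle | Pad pushed back | Off the stall's centre line |
|---|---|---|---|
| Left | white | about 8.6 mm | about 1 mm |
| Middle | amber | about 9 mm | about 1 mm |
| Right | amber | about 7.4 mm | about 2 mm |

- **Bottles:** upright, centres at about x = -17 to +4 mm in the carrier frame.
- **Robot:** the gripper was raised clear of everything at sign-off.
- **Bystanders:** no bystander was touched. In the last pictures the slide box and objective case look unmoved by eye. The blower was out of view there and I measured none of the three.

**What disagreed along the way:**
- **First amber, tilted:** it slipped in the grip and leaned forward about 0.11 rad with its foot lagging. I released it, it stood up again, and I regripped lower and firmer.
- **Second amber, weight off the mat:** for part of its slide the vertical force read about -2 N, roughly its own weight, so it may have been riding up to about 1 mm off the mat. I lowered it before it reached the pad.

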